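Stow the hand tools and smoothing bar in the clip rack and lock it

TASK

Put the bench tools away for transport. Slide the rack's keeper fully open; press the handle of every hand tool lying on the bench down into a clip station of its own until the spring fingers snap around it and it sits fully home, centred lengthwise with its blade pointing away from the keeper, and push the smoothing bar sideways, centred, into the pair of C-clips at the rack's end until it snaps against their back stops. Only then slide the keeper back to its locked end stop, and leave the tin, jar and tub where they stand.

Things in the scene. Friction and masses are not known exactly. Their poses are not given: they have to be found in the camera images.
- spatula: hand tool, 0.05 to 0.1 kg, may be absent: round wooden handle 16 mm in diameter, 130 mm long, brass ferrule, and a steel blade (50 long, 14 wide, 3 thick, mm) flush with the handle's underside, so it lies flat without rolling. Origin: middle of the handle on its axis (8 mm above the bench when lying there), near its balance point; x along the handle to the blade, z up when lying blade-down
- spatula_tip (a point): end of the spatula's blade, 115 mm from the handle's middle along x, 6.5 mm below its axis
- scraper: hand tool, 0.05 to 0.1 kg, may be absent: round wooden handle 16 mm in diameter, 130 mm long, brass ferrule, and a steel blade (34 long, 30 wide, 3 thick, mm) flush with the handle's underside, so it lies flat without rolling. Origin: middle of the handle on its axis (8 mm above the bench when lying there), near its balance point; x along the handle to the blade, z up when lying blade-down
- scraper_tip (a point): end of the scraper's blade, 99 mm from the handle's middle along x, 6.5 mm below its axis
- trowel: hand tool, 0.05 to 0.1 kg, may be absent: round wooden handle 16 mm in diameter, 130 mm long, brass ferrule, and a steel blade (48 long, 22 wide, 3 thick, mm) flush with the handle's underside, so it lies flat without rolling. Origin: middle of the handle on its axis (8 mm above the bench when lying there), near its balance point; x along the handle to the blade, z up when lying blade-down
- trowel_tip (a point): end of the trowel's blade, 113 mm from the handle's middle along x, 6.5 mm below its axis
- slick: hand tool, 0.05 to 0.1 kg, may be absent: round wooden handle 16 mm in diameter, 130 mm long, brass ferrule, and a steel blade (36 long, 18 wide, 3 thick, mm) flush with the handle's underside, so it lies flat without rolling. Origin: middle of the handle on its axis (8 mm above the bench when lying there), near its balance point; x along the handle to the blade, z up when lying blade-down
- slick_tip (a point): end of the slick's blade, 101 mm from the handle's middle along x, 6.5 mm below its axis
- rack: rack fixed to the bench: wooden base 150 mm (x) by 335 mm (y), 12 mm thick; four stations 65 mm apart along y, and the bar's clips beyond the +y end. Handles are laid along x, pressed straight down. Origin: on the bench under the middle of the row of stations, 20 mm in +x and 42 mm in -y of the base's centre; x points away from the keeper, the way the blades must point (they overhang the base); z up
- station0 (a point): where the middle of a seated handle's axis lies, 52 mm above the bench; axes as the rack's; the one at the rack's -y end. Two pairs of upright steel spring fingers (12 mm wide along x) stand 38 mm before and behind this point; 64 mm clear along x between the pairs, free for gripper fingers down to the base
- station1 (a point): where the middle of a seated handle's axis lies, 52 mm above the bench; axes as the rack's; second from the rack's -y end. Flared finger tips reach 71 mm above the bench; below them beads leave an 11 mm gap, which a handle spreads with about 10 to 20 N in all and snaps past
- station2 (a point): where the middle of a seated handle's axis lies, 52 mm above the bench; axes as the rack's; third from the rack's -y end. A handle snapped home rests on two black saddles whose tops are 44 mm above the bench; not yet snapped in, its axis is some 14 mm higher
- station3 (a point): where the middle of a seated handle's axis lies, 52 mm above the bench; axes as the rack's; the one at the rack's +y end. All four stations are alike and take any tool
- bar: smoothing bar, 0.15 to 0.27 kg: round aluminium bar 20 mm in diameter and 130 mm long between two square brass ends (24 by 24, 14 mm thick) on which it lies without rolling, 158 mm overall. Origin: its middle, on its axis, 12 mm above the bench when lying there; x along the bar; either way round is right
- bar_seat (a point): where the middle of the stowed bar's axis lies, 52 mm above the bench, 92.5 mm in +y of station3; axes as the rack's. Two C-shaped spring clips, 45 mm before and behind it (12 mm wide in x), open towards the rack's +y: bring the bar, along x, level from +y and push it to -y past beads 16 mm apart (10 to 20 N) to its back stop. Clip lips reach 20 mm to +y. 78 mm clear between the clips
- keeper (a joint): aluminium comb on the rack's -x side, sliding along the rack's y (m): 0 = locked, at its -y stop, a tooth (16 mm wide, underside 64 mm above the bench) over each handle's butt end; 0.0325 = open, at its +y stop, teeth midway between stations. Teeth reach 78 to 50 mm to -x of the stations' middles. Stays put; 2.5 N slides it. A handle not snapped home blocks it
- keeper_knob (a point): on the vertical axis of the keeper's black knob, a block 18 mm (x) by 22 mm (y), 40 mm tall, its top 14 mm above this point and 86 mm above the bench; 107 mm to -x of the rack's origin, moves with the keeper; axes as the rack's. Free room on both y sides and below
- tin: bystander: dark tin 74 mm across, 100 mm tall; origin at the centre of its underside
- jar: bystander: amber jar 60 mm across, 80 mm tall; origin at the centre of its underside
- tub: bystander: white open tub 90 mm across, 85 mm tall; origin at the centre of its underside

How it is judged:
By the outcome, as a careful person would: the job done as asked, in the order asked, and still so for the second after the job is handed in, with the robot touching nothing.
Of spatula, scraper, trowel, slick only 3 to 4 are there at a start; the rules pass over those that are not, and their reading is None.
At some moment in a run one of spatula, scraper, trowel, slick, bar may be knocked a few centimetres aside while the robot is not near it.
Once in a run the grip may slacken for a moment while it holds something.
It also fails if it takes over 210 s, if anything falls off the work surface, if the arm or the gripper's body presses on something with over 40 N, if the wrist force passes 120 N, or if a joint passes its speed limit or range.

ROBOT

A 6-joint arm with a two-finger parallel gripper is mounted at the origin on the work surface. World frame = base frame: x ahead of the robot, y to its left, z up, the work surface at z = 0. Lengths are in mm, angles in degrees, forces in N, time in s.
With the tool pointing down it reaches from about 350 to 850 mm from the base axis. Payload 8.1 kg.
Tool frame: the origin (TCP) lies at the centre of the arm's flange, where the gripper is bolted on; the fingertips stand 173 mm ahead of it and the grasp point (between the pads) lies 155 mm ahead of it; z points along the fingers, y is the line along which they close (so a half turn about z gives the same grasp; the last joint's range is limited). The gripper opens to 85 mm and grips with 20 to 120 N. Pads are 22 mm wide; open, the fingers measure 114 mm over their backs; the gripper's body (76 mm by 85 mm) begins 54 mm behind the grasp point. The pads swing forward as they close: fully open they stand 13 mm farther back than shut.
Start: joints at [65.065, 7.471, 85.268, -0, 87.261, -4.893], TCP at [205.605, 563.678, 404.692] pointing down, gripper open.
Joint ranges: [-169.43, 169.43], [-51.17, 129.36], [1.28, 143.12], [-76.62, 256.62], [0, 156.53], [-152.29, 152.29]. Speed limits (degrees/s): [136.94, 136.94, 159.86, 180, 180, 180].

INTERFACE

Orientations are given as [roll, pitch, yaw] about the fixed x, y, z axes, in that order (R = Rz(yaw) Ry(pitch) Rx(roll)).
In Python, from bench import * gives the robot as it stands.
- The arm moves only by the shell command python3 -m jog 'ROWS' [FORCE]. ROWS is text: rows parted by semicolons, each of 7 numbers parted by spaces: the shift along the tool's x, y, z scaled (see below), then the turn, a rotation vector about the tool's x, y, z scaled (see below), then the closure, from -1 (fully open) to 1 (shut). In form: tx ty tz wx wy wz hand; .... A call has 1 to 5 rows; each row shifts and turns the commanded pose from where the row before left it, along the tool's axes as they then stand; what a row does not reach is not made up. The controller multiplies each number of a shift by 0.1 m and each number of a turn by 60 degrees. A row lasts 1/8 s, in which the tool goes at most 62.5 mm and 10.7 degrees, less where a joint would pass 70% of its speed; a pose out of reach is approached as far as the arm can. A call with a number of a shift or a turn outside -1 to 1 is refused whole. A call with a gripper value outside its range is refused whole. The fingers move at their own pace and stop on an object; FORCE is the grip in N (left out, the last holds). Time passes only in rows, so rows that do not move let the fingers close. It gives the time, the measured TCP pose, the force, the opening and the grip force at its end, in the units of the state.
- sense(): the state, without advancing time (a new reading comes with each control period).
- snapshot(name): name is "side" or "top"; returns a dict with "img" (480x640x3 uint8, red, green, blue), "fx", "fy", "cx", "cy" (pixels), "extrinsics" (4x4, takes a point from camera to world coordinates). Camera axes: x right, y down, z forward; pixel columns grow to the right and rows downward; lengths in mm; the calibration is good to about 2 mm. A picture is of the moment at which its call begins. There is no depth.
- hand_in(): hands the job in; it is judged then, once.
The state is a dict: "time": time; "joint_pos": joint angles; "qd": joint speeds; "joint_efforts": joint torques, N m; "tool_pos": TCP position; "tcp_rot": TCP orientation; "ft_force": force on the tool from outside, world axes, zero at the start; "wrist_torque": the same for the moment, N m; "finger_gap": finger opening in mm; "grip_force": force on a finger pad.
Only numpy, scipy, OpenCV 4.12 (cv2) and the standard library are available. Lean on these libraries where they do the work, as an engineer would, in place of code of your own. Each camera call takes 0.05 s, during which the arm holds its last target. There are 200 camera calls.

## Working session

There is one attempt and no reset: what is moved stays moved. The work goes in short steps, Python scripts to look and compute and a shell command to move; the robot and the scene stay as the last step left them, time stands still between calls to the robot, and variables do not carry over. Pictures are saved under pics/ and viewed, at most 14 in all, crops included, and the job is handed in when it is done.

```bash
ls; mkdir -p pics; python3 - <<'E'
from bench import *
import cv2,numpy as np
for n in("top","side"):
    s=snapshot(n); cv2.imwrite(f"pics/{n}0.png",s["img"][:,:,::-1]); print(n,s["fx"],s["fy"],s["cx"],s["cy"],np.round(s["extrinsics"],4).tolist())
print(sense())
E
```

```text
pics
top 493.6359613485017 493.6359613485017 315.9243992776909 240.09813451484416 [[0.0361, -0.9763, 0.2132, 333.7137], [-0.9993, -0.034, 0.0135, 8.7946], [-0.0059, -0.2136, -0.9769, 1214.7693], [0.0, 0.0, 0.0, 1.0]]
side 533.3553825694385 533.3553825694385 321.0138900061703 241.37984165817767 [[0.9918, -0.1017, 0.0771, 456.4762], [-0.1262, -0.69, 0.7127, -1058.4453], [-0.0193, -0.7166, -0.6972, 1128.0901], [0.0, 0.0, 0.0, 1.0]]
{'time': 0.1, 'joint_pos': array([ 6.50668156e+01,  7.50915310e+00,  8.53228245e+01,  2.01788774e-04,
        8.72614950e+01, -4.89391849e+00]), 'qd': array([ 0.01141744, -0.10655051, -0.15751247,  0.03575958, -0.0711387 ,
       -0.0321675 ]), 'joint_efforts': array([ 9.02624724e-04, -5.70946240e+01, -5.01946199e+01, -2.40519967e-04,
        8.10228375e-03,  4.12853103e-05]), 'tool_pos': array([205.49785341, 563.4915999 , 403.76813269]), 'tcp_rot': array([-1.79906885e+02, -8.17505876e-03,  1.59960718e+02]), 'ft_force': array([ 0.47630478,  0.19733409, -0.16749747]), 'wrist_torque': array([-0.01942383, -0.04679832, -0.01868086]), 'grip_force': 0.0, 'finger_gap': 85.61098602982004}
```

View pics/top0.png

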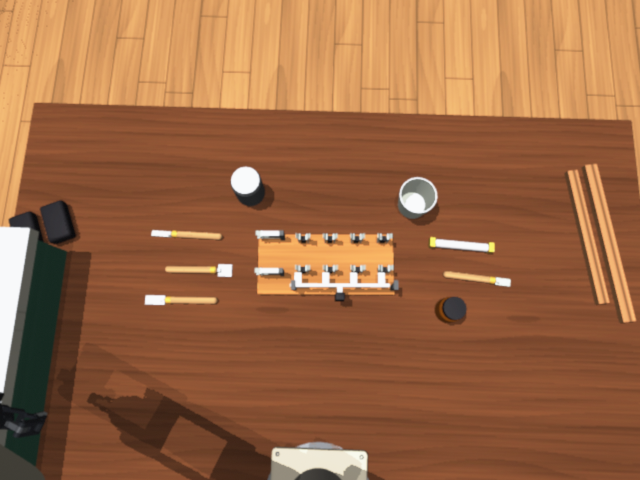

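View pics/side0.png

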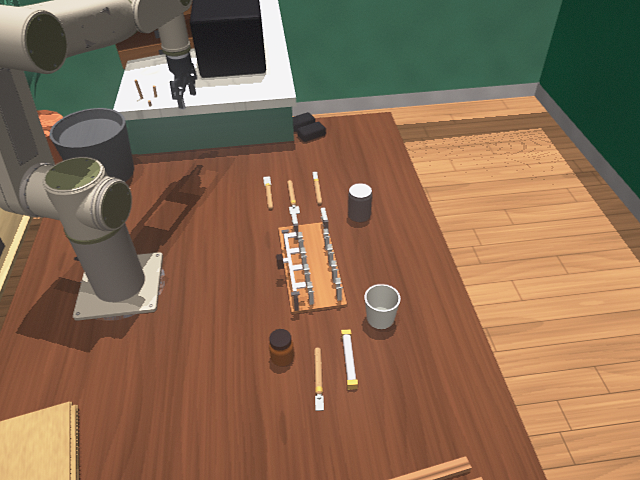

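The top view shows four tools: handles at about (195,235), (195,270), (190,300) and (475,277). The bar is at (462,245), the rack at (325,265) and the knob at (340,295). The side view shows the same layout. Next I'll segment and triangulate.

```bash
cat > h.py <<'E'
from bench import *
import cv2,numpy as np
def shot(n):
    s=snapshot(n); s["hsv"]=cv2.cvtColor(s["img"],cv2.COLOR_RGB2HSV); return s
def ray(s,p):
    E=s["extrinsics"]; d=E[:3,:3]@np.array([(p[0]-s["cx"])/s["fx"],(p[1]-s["cy"])/s["fy"],1.]); return E[:3,3],d/np.linalg.norm(d)
def plane(s,p,z):
    o,d=ray(s,p); return o+d*(z-o[2])/d[2]
def tri(a,p,b,q):
    o,d=ray(a,p);u,e=ray(b,q); t=np.linalg.lstsq(np.c_[d,-e],u-o,rcond=None)[0]
    A=o+d*t[0];B=u+e*t[1]; return (A+B)/2,np.linalg.norm(A-B)
def proj(s,P):
    E=s["extrinsics"]; c=E[:3,:3].T@(np.asarray(P,float)-E[:3,3]); return c[:2]/c[2]*[s["fx"],s["fy"]]+[s["cx"],s["cy"]]
def blobs(m,amin=20):
    n,l,st,c=cv2.connectedComponentsWithStats(m.astype(np.uint8)); out=[]
    for i in range(1,n):
        if st[i,4]>=amin:
            ys,xs=np.nonzero(l==i); r=cv2.minAreaRect(np.c_[xs,ys].astype(np.float32))
            out.append((c[i].round(1).tolist(),int(st[i,4]),[round(v,1) for v in r[1]],cv2.boxPoints(r)))
    return out
E
python3 - <<'E'
from h import *
for n,(x0,x1,y0,y1) in dict(top=(140,520,160,330),side=(230,420,160,420)).items():
    s=shot(n);h=s["hsv"];print(n)
    R=np.zeros((480,640),bool);R[y0:y1,x0:x1]=1
    for x,y in ([(190,235),(190,270),(190,300),(470,277),(325,256)] if n=="top" else [(270,197),(292,195),(318,190),(318,370),(322,255)]): print((x,y),h[y,x])
    m=R&(h[...,0]>=8)&(h[...,0]<=22)&(h[...,1]>100)&(h[...,2]>150)
    for b in blobs(m,25): print("or",b[:3],b[3].round(0).tolist())
    m=R&(h[...,0]>22)&(h[...,0]<=35)&(h[...,1]>100)&(h[...,2]>120)
    for b in blobs(m,5): print("ye",b[:3])
    m=R&(h[...,1]<50)&(h[...,2]>140)
    for b in blobs(m,15): print("wh",b[:3])
    m=R&(h[...,2]<45)
    for b in blobs(m,25): print("bk",b[:3])
t=cv2.imread("pics/top0.png")[215:310,240:410];s=cv2.imread("pics/side0.png")[200:320,260:360]
cv2.imwrite("pics/crop1.png",cv2.resize(t,None,fx=4.7,fy=4.7,interpolation=2)); cv2.imwrite("pics/crop2.png",cv2.resize(s,None,fx=5,fy=5,interpolation=2))
E
```

```text
top
(190, 235) [ 17 120 234]
(190, 270) [ 19 110 246]
(190, 300) [ 18 113 243]
(470, 277) [ 20 110 248]
(325, 256) [ 16 154 247]
or ([501.2, 165.4], 65, [41.0, 2.0]) [[478.0, 166.0], [478.0, 164.0], [519.0, 165.0], [519.0, 167.0]]
or ([197.1, 234.5], 322, [51.2, 6.9]) [[170.0, 236.0], [170.0, 229.0], [221.0, 232.0], [221.0, 239.0]]
or ([319.4, 261.0], 5584, [62.5, 155.0]) [[238.0, 235.0], [392.0, 230.0], [394.0, 292.0], [239.0, 297.0]]
or ([182.3, 268.6], 407, [76.0, 7.0]) [[140.0, 272.0], [140.0, 265.0], [216.0, 265.0], [216.0, 272.0]]
or ([389.8, 277.5], 88, [14.0, 8.0]) [[386.0, 270.0], [394.0, 270.0], [394.0, 284.0], [386.0, 284.0]]
or ([468.2, 276.4], 354, [53.0, 7.4]) [[443.0, 277.0], [443.0, 270.0], [496.0, 276.0], [495.0, 283.0]]
or ([407.2, 275.6], 39, [21.0, 2.0]) [[398.0, 277.0], [398.0, 275.0], [419.0, 275.0], [419.0, 277.0]]
or ([154.0, 285.4], 62, [32.0, 2.0]) [[140.0, 286.0], [140.0, 284.0], [172.0, 284.0], [172.0, 286.0]]
or ([176.9, 288.9], 92, [45.0, 2.0]) [[158.0, 290.0], [158.0, 288.0], [203.0, 288.0], [203.0, 290.0]]
or ([368.0, 291.1], 330, [6.0, 51.0]) [[343.0,
[... 4269 characters left out ...]
ye ([292.8, 200.6], 5, [2.0, 1.0])
ye ([345.8, 331.4], 36, [3.0, 9.0])
ye ([351.9, 381.7], 43, [4.0, 10.0])
ye ([318.5, 388.2], 18, [4.0, 3.0])
wh ([314.8, 175.2], 32, [6.0, 4.0])
wh ([266.6, 180.0], 52, [8.2, 6.9])
wh ([360.0, 190.2], 254, [13.0, 22.0])
wh ([294.0, 213.1], 126, [18.0, 10.0])
wh ([323.6, 213.7], 55, [12.2, 4.5])
wh ([325.5, 231.0], 22, [5.1, 3.9])
wh ([293.7, 261.1], 464, [58.0, 23.4])
wh ([299.5, 234.5], 24, [4.0, 5.0])
wh ([329.3, 246.7], 31, [5.0, 5.0])
wh ([333.1, 263.1], 28, [5.0, 6.0])
wh ([337.5, 280.5], 32, [5.0, 5.0])
wh ([309.2, 284.4], 31, [5.0, 6.0])
wh ([380.9, 297.4], 606, [27.0, 36.0])
wh ([348.6, 356.9], 378, [45.5, 8.5])
wh ([319.0, 402.2], 131, [16.0, 8.0])
```

View pics/crop1.png

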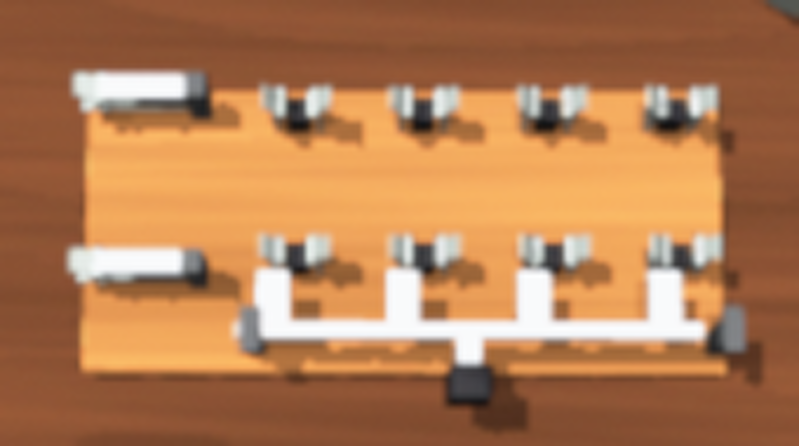

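View pics/crop2.png

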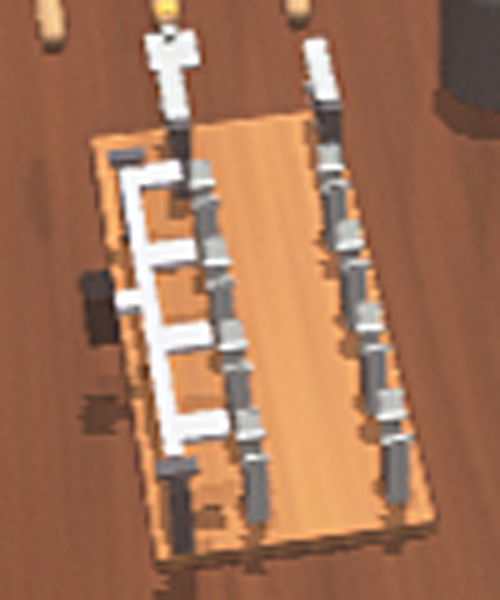

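The crops show the rack square to the world axes. Its bar clips are at the left (+y), the keeper is on the robot side, and the teeth sit about 4 px to +y of the station centres, so it is partly open. Next I'll work out the positions.

```bash
python3 - <<'E'
from h import *
t=shot("top");s=shot("side");pr=lambda n,x:print(n,np.round(x,1))
for i,(p,q) in enumerate([((384.5,236),(337.5,280.5)),((356.7,236),(333.1,263.1)),((329.6,236),(329.3,246.7)),((302.7,236),(325.5,231))]):
    a,e=tri(t,p,s,q);pr(f"st{i} back tri",[*a,e]); pr("  top z71",plane(t,p,71))
for x in(306.8,334.2,361.9,390): pr("front right tip z71",plane(t,(x,267.7),71))
for x in(307,333.9,361.1,389.2): pr("back right tip z71",plane(t,(x,236),71))
for p in [(258,235),(392,234),(394,294),(257.5,294.5)]: pr("base corner z12",plane(t,p,12))
for n,p,q in [("tool_a(x+)",(197.1,234.5),(317.5,191.1)),("tool_b",(191,269),(291.1,191.4)),("tool_c",(191.9,299.4),(268.7,195.8)),("tool_d",(468.2,276.4),(317.9,369.4)),("bar",(461.8,244.8),(348.6,356.9)),("barend1",(432,241.3),(345.8,331.4)),("barend2",(491.3,246.8),(351.9,381.7)),("ferrA",(173.9,233),(316,179.5)),("bladeA",(160.5,233.1),(314.8,175.2)),("bladeC",(154.6,299.5),(266.6,180)),("bladeD",(502.7,281.6),(319,402.2)),("knobtop",(340,295),(281,256))]:
    a,e=tri(t,p,s,q);pr(n+" tri",[*a,e])
# top-view ends of each tool, handle axis at z~8
for n,(x0,x1,y0,y1) in dict(a=(148,226,226,243),b=(162,236,260,280),c=(140,222,292,308),d=(440,515,268,290)).items():
    h=t["hsv"][y0:y1,x0:x1]; m=(((h[...,1]<122)|((h[...,0]>14)&(h[...,1]<170)))&(h[...,2]>165))
    b=max(blobs(m,30),key=lambda b:b[1]); c=b[3]+[x0,y0]; L=sorted([(c[0]+c[1])/2,(c[1]+c[2])/2,(c[2]+c[3])/2,(c[3]+c[0])/2],key=lambda v:v[0])
    P=[plane(t,L[0],8),plane(t,L[3],8)]; pr(n+" ends",np.r_[P[0][:2],P[1][:2],np.linalg.norm(P[1]-P[0])]); print(b[2])
    hm=m&(h[...,1]>70); ys,xs=np.nonzero(hm); pr(" handle cols",[xs.min()+x0,xs.max()+x0])
E
```

```text
st0 back tri [ 5.972e+02 -1.369e+02  7.770e+01  5.000e-01]
  top z71 [ 599.  -137.8   71. ]
st1 back tri [595.1 -71.5  76.1   0.9]
  top z71 [596.7 -71.8  71. ]
st2 back tri [ 5.932e+02 -7.500e+00  7.600e+01  2.000e-01]
  top z71 [594.5  -7.5  71. ]
st3 back tri [5.908e+02 5.610e+01 7.770e+01 1.000e-01]
  top z71 [592.3  56.4  71. ]
front right tip z71 [516.5  43.6  71. ]
front right tip z71 [518.7 -20.6  71. ]
front right tip z71 [521.  -85.4  71. ]
front right tip z71 [ 523.3 -151.1   71. ]
back right tip z71 [592.6  46.1  71. ]
back right tip z71 [594.8 -17.7  71. ]
back right tip z71 [597.1 -82.3  71. ]
back right tip z71 [ 599.4 -148.9   71. ]
base corner z12 [604.3 170.7  12. ]
base corner z12 [ 618.5 -164.    12. ]
base corner z12 [ 468.7 -169.3   12. ]
base corner z12 [455.7 162.8  12. ]
tool_a(x+) tri [599.6 323.4  11.2   1.7]
tool_b tri [511.8 329.8  15.2   0.8]
tool_c tri [437.2 321.6  12.3   1.8]
tool_d tri [ 517.9 -352.1    7.8    1.9]
bar tri [ 595.  -335.1   19.5    0.6]
barend1 tri [ 600.3 -261.2   22.3    1.3]
barend2 tri [ 591.2 -406.    23.9    1.1]
ferrA tri [6.010e+02 3.807e+02 1.550e+01 5.000e-01]
bladeA tri [601.3 417.2   6.5   1.2]
bladeC tri [434.5 414.1   7.4   1.2]
bladeD tri [ 5.092e+02 -4.371e+02  4.900e+00  4.000e-01]
knobtop tri [455.  -35.   86.8   2.7]
a ends [602.5 441.1 601.2 266.4 174.6]
[69.2, 6.8]
 handle cols [166 220]
b ends [508.6 393.5 514.3 230.1 163.5]
[12.0, 66.0]
 handle cols [166 216]
c ends [434.1 439.9 440.2 266.3 173.7]
[9.0, 71.0]
 handle cols [144 215]
d ends [ 522.8 -292.1  507.9 -454.5  163.1]
[67.1, 8.2]
 handle cols [444 509]
```

Rack: origin at about (558, -41.7), yaw about 2°, and the base corners and spring tips agree within 1 mm. The triangulated heights are plausible. The tool lengths give a = spatula, b = scraper, c = trowel and d = slick. I'll start with the keeper.

```bash
cat > d.py <<'E'
# usage: python3 d.py x y z yaw(of tool x, deg) -> shift (tool axes, row units, after the turn) and turn still to go
import sys
from bench import *
from scipy.spatial.transform import Rotation as R
import numpy as np
x,y,z,w=map(float,sys.argv[1:5]); s=sense()
Rt=R.from_euler("xyz",[180,0,w],degrees=True); Rc=R.from_euler("xyz",s["tcp_rot"],degrees=True)
d=np.array([x,y,z])-s["tool_pos"]
print("shift now-axes",(Rc.inv().apply(d)/100).round(3),"target-axes",(Rt.inv().apply(d)/100).round(3),"turn",((Rc.inv()*Rt).as_rotvec(degrees=True)/60).round(3))
print("t",round(s["time"],1),"pos",s["tool_pos"].round(1),s["tcp_rot"].round(1),"F",s["ft_force"].round(1),"gap",round(float(s["finger_gap"]),1),"grip",round(float(s["grip_force"]),1),"j6",s["joint_pos"][5].round(0))
E
python3 -m jog '0 0 0 0 0 -0.167 -0.1;0 0 0 0 0 -0.167 -0.1;-0.225 -0.545 0 0 0 0 -0.1;-0.225 -0.545 0 0 0 0 -0.1;-0.225 -0.545 0 0 0 0 -0.1' 40
python3 -m jog '-0.225 -0.545 0 0 0 0 -0.1;-0.225 -0.545 0 0 0 0 -0.1;-0.225 -0.545 0 0 0 0 -0.1;-0.225 -0.545 0 0 0 0 -0.1;-0.225 -0.545 0 0 0 0 -0.1'
python3 -m jog '-0.225 -0.545 0 0 0 0 -0.1;-0.225 -0.545 0 0 0 0 -0.1;-0.225 -0.545 0 0 0 0 -0.1;0 0 0 0 0 0 -0.1'
python3 d.py 452 -35 227 182
```

```text
time: 0.92
tool_pos: [273.4, 398.6, 404.5]
tcp_rot: [-180.0, 0.0, -180.0]
ft_force: [0.5, -0.6, 0.8]
finger_gap: 46.9
grip_force: 0.0
time: 1.55
tool_pos: [385.8, 125.9, 405.0]
tcp_rot: [180.0, 0.1, -180.0]
ft_force: [1.8, 0.6, -0.5]
finger_gap: 47.0
grip_force: 0.0
time: 2.05
tool_pos: [453.7, -39.3, 404.5]
tcp_rot: [-180.0, -0.0, 179.7]
ft_force: [0.3, 0.3, -0.1]
finger_gap: 46.8
grip_force: 0.0
shift now-axes [0.017 0.045 1.775] target-axes [0.016 0.044 1.775] turn [-0.001 -0.    -0.039]
t 2.0 pos [453.7 -39.3 404.5] [-180.    -0.   179.7] F [ 0.3  0.3 -0.1] gap 46.8 grip 0.0 j6 -101.0
```

```bash

python3 -m jog '0.016 0.045 0.5 0 0 -0.037 -0.1;0 0 0.5 0 0 0 -0.1;0 0 0.5 0 0 0 -0.1;0 0 0.275 0 0 0 -0.1;0 0 0 0 0 0 -0.1'
python3 -m jog '0 0.08 0 0 0 0 -0.1;0 0.08 0 0 0 0 -0.1;0 0.06 0 0 0 0 -0.1'
python3 -m jog '0 0.06 0 0 0 0 -0.1;0 0.03 0 0 0 0 -0.1;0 0 0 0 0 0 -0.1'
python3 d.py 452 -35 227 182
python3 - <<'E'
from h import *
t=shot("top");s=shot("side")
a=cv2.resize(t["img"][215:315,240:410],None,fx=4,fy=4,interpolation=2);b=cv2.resize(s["img"][190:330,250:370],None,fx=3,fy=3,interpolation=2)
c=np.zeros((400,680+0,3),np.uint8);cv2.imwrite("pics/k1.png",a[:,:,::-1])
E
```

```text
time: 2.68
tool_pos: [449.9, -30.4, 224.9]
tcp_rot: [179.9, -0.3, -177.7]
ft_force: [0.3, -0.4, 0.2]
finger_gap: 46.9
grip_force: 0.0
time: 3.05
tool_pos: [451.4, -8.9, 228.8]
tcp_rot: [-179.9, 0.2, -177.8]
ft_force: [-0.3, -2.9, 2.6]
finger_gap: 47.1
grip_force: 1.3
time: 3.42
tool_pos: [450.8, -0.6, 227.8]
tcp_rot: [-179.9, 0.1, -177.8]
ft_force: [1.7, -4.9, 3.4]
finger_gap: 46.9
grip_force: 2.6
shift now-axes [ 0.001 -0.344  0.009] target-axes [-0.    -0.344  0.008] turn [-0.001  0.001  0.004]
t 3.4 pos [450.8  -0.6 227.8] [-1.799e+02  1.000e-01 -1.778e+02] F [ 1.7 -4.9  3.4] gap 46.9 grip 2.6 j6 -99.0
```

View pics/k1.png

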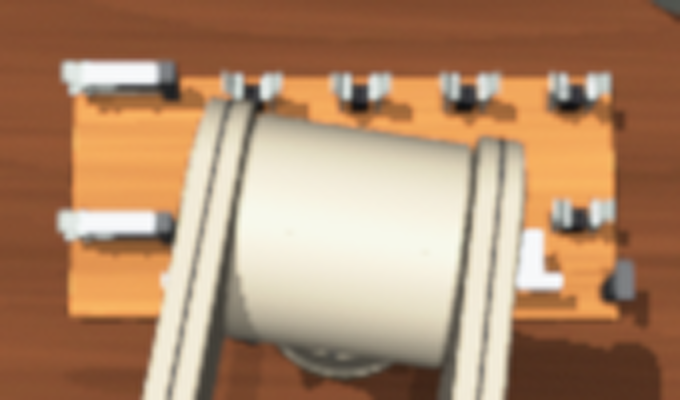

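The arm hides the keeper knob, but the fourth tooth now lies midway between stations 0 and 1. The knob's y face agrees with the open end stop. I'll nudge it once more to confirm.

```bash

python3 -m jog '0 0.03 0 0 0 0 -0.1;0 0.02 0 0 0 0 -0.1;0 0 0 0 0 0 -0.1'
python3 -m jog '0 0.02 0 0 0 0 -0.1;0 0 0 0 0 0 -0.1' | grep -E "pos|force"
python3 d.py 511.4 329 400 90
```

```text
time: 3.9
tool_pos: [450.7, 1.2, 227.8]
tcp_rot: [-179.5, 0.1, -177.8]
ft_force: [2.2, -31.6, -0.7]
finger_gap: 47.1
grip_force: 15.8
tool_pos: [450.7, 1.9, 227.7]
ft_force: [3.5, -41.6, -1.4]
grip_force: 21.0
shift now-axes [-0.733  3.225 -1.761] target-axes [ 3.271  0.607 -1.723] turn [-0.008  0.01   1.536]
t 4.2 pos [450.7   1.9 227.7] [-1.793e+02  1.000e-01 -1.778e+02] F [  3.5 -41.6  -1.4] gap 47.2 grip 21.0 j6 -98.0
```

The keeper is hard on its open stop. Next is the scraper, tool b, middle at about (511, 328.5). It gets gripped at yaw 92 and placed at yaw 182.

```bash

python3 -m jog '0 -0.14 0 0 0 0 -0.1;0 0 -0.6 0 0 0 -0.1;0 0 -0.6 0 0 0.167 -0.1;0 0 -0.55 0 0 0.167 -0.1;0 0 0 0 0 0.167 -0.1' |grep -E "pos|force"
python3 -m jog '0 0 0 0 0 0.167 -0.1;0 0 0 0 0 0.167 -0.1;0 0 0 0 0 0.167 -0.1;0 0 0 0 0 0.167 -0.1;0 0 0 0 0 0.167 -0.1' |grep -E "pos|rot"
python3 -m jog '0 0 0 0 0 0.167 -0.1;0 0 0 0 0 0 -0.1'|grep rot
cat > tools.py <<'E'
from h import *
L=dict(spatula=115,trowel=113,scraper=99,slick=101)
def look(t,box,tip):
    """tool in box of top view -> handle middle xy, blade direction deg, lengths"""
    x0,x1,y0,y1=box; h=t["hsv"][y0:y1,x0:x1]
    m=(((h[...,1]<122)|((h[...,0]>14)&(h[...,1]<170)))&(h[...,2]>165))
    b=max(blobs(m,30),key=lambda b:b[1]); c=b[3]+[x0,y0]
    E=sorted([(c[i]+c[(i+1)%4])/2 for i in range(4)],key=lambda v:v[0]); E=[E[0],E[3]]
    w=[np.median(t["hsv"][int(e[1])-2:int(e[1])+3,int(e[0]+d)-3:int(e[0]+d)+4,1]) for e,d in zip(E,(6,-6))]
    i=int(np.argmin(w)); T=plane(t,E[i],1.5)[:2]; B=plane(t,E[1-i],8)[:2]
    u=(T-B)/np.linalg.norm(T-B); mid=((B+65*u)+(T-tip*u))/2
    return mid.round(1),round(float(np.degrees(np.arctan2(u[1],u[0]))),1),round(float(np.linalg.norm(T-B)),1)
BOX=dict(spatula=(140,232,218,250),scraper=(155,244,255,285),trowel=(135,230,287,315),slick=(436,520,260,292))
if __name__=="__main__":
    t=shot("top")
    for n in BOX:
        try: print(n,look(t,BOX[n],L[n]),"expect len",65+L[n])
        except Exception as e: print(n,e)
E
python3 tools.py; python3 d.py 511 328.5 300 92; python3 - <<'E'
from h import *
t=shot("top")
for n,p,z in(("jar top",(454,309),80),("tub rim",(418,198),85),("tin top",(244.8,180),100)): print(n,plane(t,p,z).round(0))
E
```

```text
tool_pos: [451.6, -7.1, 407.8]
ft_force: [1.2, 0.4, -0.7]
grip_force: 0.0
tool_pos: [450.3, -6.9, 401.7]
tcp_rot: [-179.9, -0.1, 101.8]
tcp_rot: [-179.9, -0.1, 92.1]
spatula (array([602.2, 329.9]), 89.1, 177.0) expect len 180
scraper (array([511.2, 329.4]), -87.6, 162.3) expect len 164
trowel (array([438.2, 330.3]), 91.8, 176.0) expect len 178
slick (array([ 517.2, -356.6]), -94.8, 165.5) expect len 166
shift now-axes [3.328 0.74  1.02 ] target-axes [3.333 0.723 1.018] turn [-0.001 -0.001  0.005]
t 5.7 pos [450.4  -7.1 401.8] [-180.    -0.    92.3] F [ 0.5  0.9 -0. ] gap 46.9 grip 0.0 j6 -10.0
jar top [ 432. -296.   80.]
tub rim [ 691. -215.   85.]
tin top [717. 198. 100.]
```

```bash

python3 -m jog '0.555 0.121 0.17 0 0 0 -0.1;0.555 0.121 0.17 0 0 0 -0.1;0.555 0.121 0.17 0 0 0 -0.1;0.555 0.121 0.17 0 0 0 -0.1;0.555 0.121 0.17 0 0 0 -0.1' |grep -E "pos"
python3 -m jog '0.555 0.121 0.17 0 0 0 -0.1;0 0 0 0 0 0 -0.1'|grep pos
python3 d.py 511 328.5 176 92.3
```

```text
tool_pos: [501.1, 274.1, 316.6]
tool_pos: [510.1, 331.1, 296.5]
shift now-axes [-0.025  0.015  1.205] target-axes [-0.026  0.008  1.205] turn [-0.005  0.001  0.003]
t 6.6 pos [510.1 331.1 296.5] [-1.797e+02  1.000e-01  9.250e+01] F [-1.4 -1.  -0.2] gap 47.2 grip 0.0 j6 26.0
```

```bash

python3 -m jog '-0.022 0.01 0.4 0 0 0 -0.1;0 0 0.4 0 0 0 -0.1;0 0 0.3 0 0 0 -0.1;0 0 0.09 0 0 0 -0.1;0 0 0 0 0 0 -0.1' 80 |grep -E "pos|force"
python3 -m jog '0 0 0 0 0 0 1;0 0 0 0 0 0 1;0 0 0 0 0 0 1;0 0 0 0 0 0 1'|grep -E "pos|force|gap"
python3 d.py 511 328.5 176 92.3
```

```text
tool_pos: [512.5, 325.5, 181.6]
ft_force: [0.1, 0.2, 0.7]
grip_force: 0.0
tool_pos: [513.3, 326.3, 183.6]
ft_force: [-1.4, -1.4, 7.6]
finger_gap: 10.2
grip_force: 77.0
shift now-axes [ 0.023 -0.022  0.076] target-axes [ 0.023 -0.022  0.076] turn [ 0.003 -0.001 -0.004]
t 7.8 pos [513.3 326.3 183.6] [ 1.798e+02 -1.000e-01  9.210e+01] F [-1.4 -1.4  7.6] gap 10.2 grip 77.0 j6 26.0
```

The gap of 10 mm means the fingers closed on the upper part of the handle. I'll reopen, go lower and grip again.

```bash

python3 -m jog '0 0 0 0 0 0 0.1;0 0 0 0 0 0 0.1;0 0 0 0 0 0 0.1'|grep -E "pos|force|gap"
python3 tools.py | grep scr
python3 -m jog '0 0 0.04 0 0 0 0.1;0 0 0 0 0 0 0.1'|grep -E "pos|force|gap"
python3 -m jog '0 0 0.03 0 0 0 0.1;0 0 0 0 0 0 0.1'|grep -E "pos|force|gap"
```

```text
tool_pos: [512.3, 325.9, 181.2]
ft_force: [0.3, 0.3, -0.5]
finger_gap: 38.4
grip_force: 0.0
scraper (array([515.8, 350. ]), 105.7, 32.1) expect len 164
tool_pos: [512.0, 325.7, 176.5]
ft_force: [0.2, -0.1, -0.1]
finger_gap: 38.4
grip_force: 0.0
tool_pos: [512.2, 325.8, 173.8]
ft_force: [0.6, 0.3, 0.9]
finger_gap: 38.5
grip_force: 0.0
```

```bash

python3 -m jog '0.03 0 0.01 0 0 0 0.1;0 0 0 0 0 0 0.1;0 0 0 0 0 0 1;0 0 0 0 0 0 1;0 0 0 0 0 0 1'|grep -E "pos|force|gap"
python3 -m jog '0 0 0 0 0 0 1;0 0 0 0 0 0 1'|grep -E "pos|force|gap"
```

```text
tool_pos: [512.6, 329.1, 174.1]
ft_force: [-1.6, -0.7, 5.7]
finger_gap: 13.1
grip_force: 79.1
tool_pos: [512.6, 329.1, 174.0]
ft_force: [-1.0, 0.2, 5.6]
finger_gap: 12.8
grip_force: 79.1
```

```bash

python3 -m jog '0 0 -0.2 0 0 0 1;0 0 -0.6 0 0 0 1;0 0 -0.5 0 0 0 1;0 0 0 0 0 0 1'|grep -E "pos|force|gap"
python3 - <<'E'
from h import *
s=shot("side"); print(proj(s,[512,329,140]))
cv2.imwrite("pics/g1.png",cv2.resize(s["img"][110:230,230:350],None,fx=5,fy=5,interpolation=2)[:,:,::-1])
E
```

```text
tool_pos: [514.1, 329.8, 310.7]
ft_force: [0.0, 1.0, -1.7]
finger_gap: 12.7
grip_force: 78.3
[289.00346418 160.56840566]
```

View pics/g1.png

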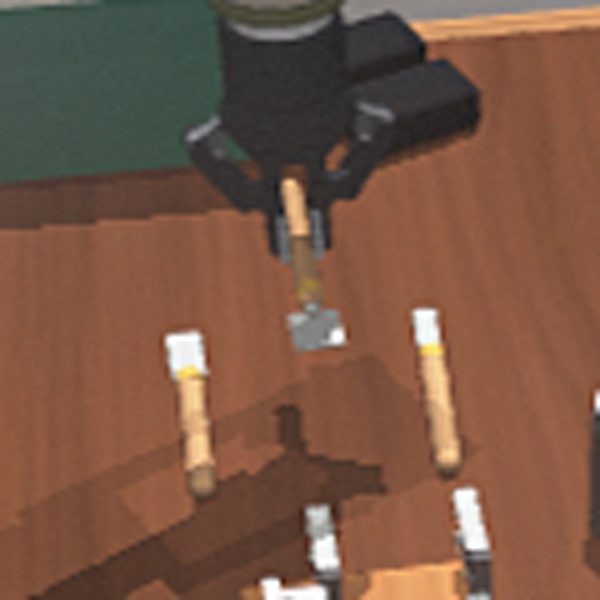

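The scraper is held between the pads near the fingertips, level, with the blade toward -y (crop (315,330)). Next I'll turn and carry it to station 1.

```bash

python3 -m jog '0 0 0 0 0 -0.167 1;0 0 0 0 0 -0.167 1;0 0 0 0 0 -0.167 1;0 0 0 0 0 -0.167 1;0 0 0 0 0 -0.167 1'|grep -E "rot"
python3 -m jog '0 0 0 0 0 -0.167 1;0 0 0 0 0 -0.167 1;0 0 0 0 0 -0.167 1;0 0 0 0 0 -0.167 1;0 0 0 0 0 0 1'|grep -E "rot"
python3 d.py 559.1 -74.2 300 182
```

```text
tcp_rot: [-179.8, -0.1, 142.5]
tcp_rot: [-179.9, -0.2, -177.8]
shift now-axes [-0.323 -4.042  0.02 ] target-axes [-0.334 -4.041  0.016] turn [-0.001 -0.003  0.003]
t 11.3 pos [511.7 328.5 301.6] [-179.9   -0.2 -177.8] F [ 0.7 -0.8 -0.4] gap 13.0 grip 79.4 j6 -64.0
```

```bash

python3 -m jog '-0.046 -0.56 0 0 0 0 1;-0.046 -0.56 0 0 0 0 1;-0.046 -0.56 0 0 0 0 1;-0.046 -0.56 0 0 0 0 1;-0.046 -0.56 0 0 0 0 1'|grep pos
python3 -m jog '-0.046 -0.56 0 0 0 0 1;-0.046 -0.56 0 0 0 0 1;-0.01 -0.12 0 0 0 0 1;0 0 0 0 0 0 1;0 0 0 0 0 0 1'|grep pos
python3 d.py 559.1 -74.2 300 182
python3 - <<'E'
from h import *
t=shot("top");s=shot("side")
a=cv2.resize(t["img"][180:310,240:410],None,fx=4,fy=4,interpolation=2);b=cv2.resize(s["img"][160:330,250:380],None,fx=3.06,fy=3.06,interpolation=2)[:520]
h=max(len(a),len(b));c=np.zeros((h,a.shape[1],3),np.uint8);c[:len(a)]=a
cv2.imwrite("pics/s1.png",cv2.resize(np.hstack([c,np.pad(b,((0,h-len(b)),(0,0),(0,0)))]),None,fx=.74,fy=.74)[:,:,::-1])
E
```

```text
tool_pos: [545.6, 48.2, 302.5]
tool_pos: [560.8, -72.3, 302.7]
shift now-axes [ 0.018 -0.019  0.027] target-axes [ 0.018 -0.019  0.027] turn [ 0.001 -0.001  0.003]
t 12.6 pos [560.8 -72.3 302.7] [ 1.800e+02 -1.000e-01 -1.778e+02] F [ 0.7 -0.5 -0.5] gap 12.7 grip 79.6 j6 -105.0
```

View pics/s1.png

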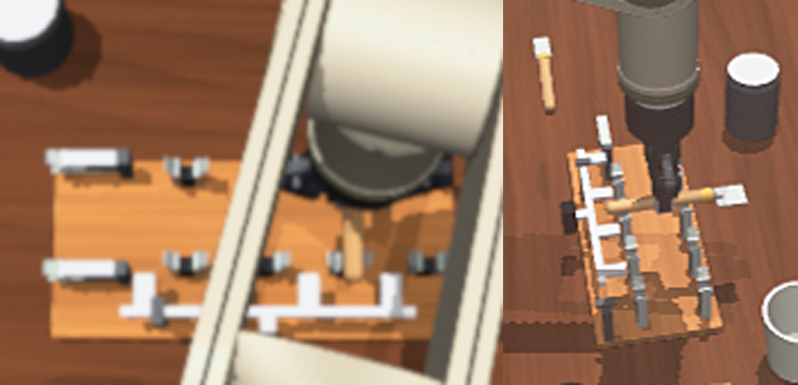

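The scraper is above station 1 with its blade to +x and level, and the keeper teeth sit between stations. I'll lower and press it.

```bash

python3 -m jog '0.018 -0.019 0.3 0 0 0 1;0 0 0.25 0 0 0 1;0 0 0.1 0 0 0 1;0 0 0 0 0 0 1' 100|grep -E "pos|force"
python3 -m jog '0 0 0.06 0 0 0 1;0 0 0 0 0 0 1'|grep -E "pos|force"
python3 -m jog '0 0 0.06 0 0 0 1;0 0 0 0 0 0 1'|grep -E "pos|force"
python3 -m jog '0 0 0.05 0 0 0 1;0 0 0 0 0 0 1'|grep -E "pos|force"
python3 -m jog '0 0 0.03 0 0 0 1;0 0 0 0 0 0 1'|grep -E "pos|force|gap"
```

```text
tool_pos: [559.1, -74.8, 237.7]
ft_force: [-0.5, 0.4, -0.1]
grip_force: 99.7
tool_pos: [560.8, -75.3, 233.6]
ft_force: [-2.9, -0.7, 3.6]
grip_force: 98.9
tool_pos: [560.2, -75.4, 227.5]
ft_force: [1.6, -0.8, 4.5]
grip_force: 100.7
tool_pos: [559.9, -75.5, 222.0]
ft_force: [-1.2, 1.2, 6.3]
grip_force: 99.5
tool_pos: [560.3, -75.7, 221.8]
ft_force: [-8.9, 3.4, 27.2]
finger_gap: 11.8
grip_force: 102.3
```

```bash

python3 -m jog '0 0 0.02 0 0 0 1;0 0 0 0 0 0 1'|grep -E "pos|force"
python3 - <<'E'
from h import *
s=shot("side")
print([proj(s,[525,-76,z]).round(0).tolist() for z in (52,66)])
cv2.imwrite("pics/s2.png",cv2.resize(s["img"][190:320,255:385],None,fx=4.6,fy=4.6,interpolation=2)[:,:,::-1])
E
```

```text
tool_pos: [560.4, -75.7, 221.6]
ft_force: [-17.8, 5.3, 42.1]
grip_force: 104.0
[[308.0, 273.0], [308.0, 270.0]]
```

View pics/s2.png

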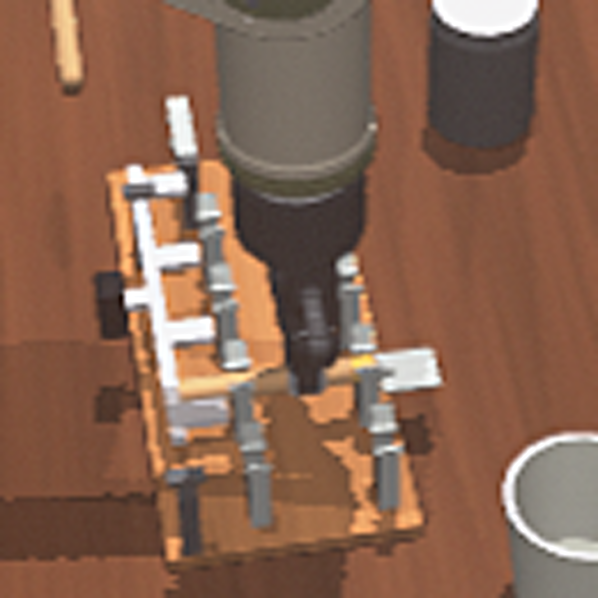

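The handle lies between the spring tips and 42 N doesn't move it any further, so it seems to rest on the saddles. I'll release and measure.

```bash

python3 -m jog '0 0 -0.03 0 0 0 1;0 0 0 0 0 0 0.15;0 0 0 0 0 0 0.15;0 0 0 0 0 0 0.15;0 0 0 0 0 0 0.15' 80|grep -E "pos|force|gap"
python3 -m jog '0 0 -0.4 0 0 0 0.15;0 0 -0.6 0 0 0 0.15;0 0 -0.6 0 0 0 0.15;0 0.6 0 0 0 0.167 0.15;0 0.6 0 0 0 0.167 0.15'|grep -E "pos|force|gap"
python3 -m jog '0.2 0.6 0 0 0 0.167 0.15;0.2 0.5 0 0 0 0.167 0.15;0.2 0.5 0 0 0 0.167 0.15;0.2 0 0 0 0 0.167 0.15;0 0 0 0 0 0.167 0.15'|grep -E "pos|rot"
python3 -m jog '0 0 0 0 0 0.167 0.15;0 0 0 0 0 0.167 0.15'|grep -E "pos|rot"
python3 tools.py
python3 - <<'E'
from h import *
t=shot("top");s=shot("side")
a=cv2.resize(t["img"][200:310,300:410],None,fx=3.5,fy=3.5,interpolation=2);b=cv2.resize(s["img"][210:320,270:380],None,fx=3.5,fy=3.5,interpolation=2)
cv2.imwrite("pics/s3.png",np.hstack([a,b])[:,:,::-1])
for n,q in(("top",t),("side",s)):
    for x in (495,559,640): print(n,x,[proj(q,[x,-74+(x-559)*.035,z]).round(1).tolist() for z in (52,66)])
E
```

```text
tool_pos: [559.1, -75.6, 218.7]
ft_force: [0.2, -0.3, 0.8]
finger_gap: 36.7
grip_force: 0.0
tool_pos: [565.0, 41.9, 380.6]
ft_force: [0.9, 0.5, -0.3]
finger_gap: 36.3
grip_force: 0.0
tool_pos: [568.7, 223.6, 378.4]
tcp_rot: [-179.9, -0.0, 112.7]
tool_pos: [569.4, 221.9, 378.8]
tcp_rot: [-180.0, 0.0, 92.5]
spatula (array([611.5, 243.9]), 101.5, 38.0) expect len 180
scraper (array([514.1, 279.9]), -87.4, 93.0) expect len 164
trowel (array([442.2, 306.7]), 99.2, 201.6) expect len 178
slick (array([ 517. , -356.4]), -94.8, 165.2) expect len 166
top 495 [[357.2, 279.7], [357.6, 278.9]]
top 559 [[356.7, 253.1], [357.2, 252.0]]
top 640 [[356.2, 220.4], [356.6, 218.9]]
side 495 [[297.2, 274.2], [296.9, 270.8]]
side 559 [[320.4, 271.2], [320.3, 267.7]]
side 640 [[349.4, 267.3], [349.5, 263.8]]
```

View pics/s3.png

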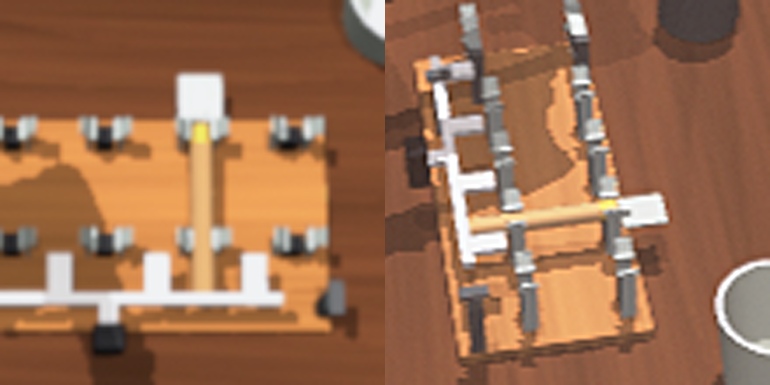

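The scraper seems snapped in, but its tip (top pixel about (356,221)) lies too far to -x. I'll measure its shift and height.

```bash
python3 - <<'E'
from h import *
t=shot("top");s=shot("side");out={}
for n,q,(x0,x1,y0,y1) in(("top",t,(345,370,212,290)),("side",s,(295,365,260,285))):
    h=q["hsv"][y0:y1,x0:x1]
    ye=blobs((h[...,0]>22)&(h[...,0]<36)&(h[...,1]>90)&(h[...,2]>120),4)
    wh=blobs((h[...,1]<50)&(h[...,2]>140),20)
    for k,l in(("ye",ye),("wh",wh)):
        for b in l: print(n,k,(np.array(b[0])+[x0,y0]).round(1),b[1],b[2],(b[3]+[x0,y0]).round(0).tolist())
print("expected ferrule/blade centre (z45.5)",[proj(q,[559.1+60,-72.1,52]).round(1) for q in(t,s)],[proj(q,[559.1+82,-71.3,47]).round(1) for q in(t,s)])
E
```

```text
top ye [356.6 237.7] 20 [5.0, 3.0] [[355.0, 235.0], [358.0, 235.0], [358.0, 240.0], [355.0, 240.0]]
top wh [357.  229.1] 226 [18.0, 14.0] [[350.0, 221.0], [364.0, 221.0], [364.0, 239.0], [350.0, 239.0]]
top wh [352.8 267.7] 21 [6.0, 3.0] [[351.0, 265.0], [354.0, 265.0], [354.0, 271.0], [351.0, 271.0]]
top wh [362.4 267.5] 31 [6.0, 5.0] [[360.0, 265.0], [365.0, 265.0], [365.0, 271.0], [360.0, 271.0]]
top wh [355.  282.3] 157 [15.0, 24.0] [[345.0, 272.0], [369.0, 272.0], [369.0, 287.0], [345.0, 287.0]]
side ye [333. 268.] 11 [2.0, 4.0] [[331.0, 267.0], [335.0, 267.0], [335.0, 269.0], [331.0, 269.0]]
side wh [297.6 261.5] 25 [6.0, 3.0] [[295.0, 263.0], [295.0, 260.0], [301.0, 260.0], [301.0, 263.0]]
side wh [333.  263.3] 30 [5.0, 6.0] [[331.0, 266.0], [331.0, 260.0], [336.0, 260.0], [336.0, 266.0]]
side wh [305.7 266.7] 28 [5.0, 5.0] [[303.0, 264.0], [308.0, 264.0], [308.0, 269.0], [303.0, 269.0]]
side wh [343.2 269.7] 104 [8.4, 14.6] [[335.0, 266.0], [349.0, 265.0], [350.0, 273.0], [336.0, 275.0]]
side wh [299.1 278.9] 55 [6.5, 10.6] [[293.0, 278.0], [302.0, 274.0], [305.0, 280.0], [295.0, 284.0]]
side wh [337.6 280.6] 33 [5.0, 5.0] [[335.0, 278.0], [340.0, 278.0], [340.0, 283.0], [335.0, 283.0]]
expected ferrule/blade centre (z45.5) [array([356.4, 228.7]), array([342. , 268.3])] [array([356.1, 220.5]), array([349.8, 268.5])]
```

The shift is about -19 mm in x, and the height agrees with fully home (side row 268, against 265 if unsnapped). I'll slide it in the clips later. First I check in the side view that the two left tools have not moved.

```bash
python3 - <<'E'
from h import *
s=shot("side");h=s["hsv"];R=np.zeros((480,640),bool);R[165:215,255:330]=1
for b in blobs(R&(h[...,0]>=8)&(h[...,0]<=22)&(h[...,1]>100)&(h[...,2]>150),60): print(b[:3])
for b in blobs(R&(h[...,1]<50)&(h[...,2]>140),25): print("wh",b[:3])
E
python3 d.py 438.2 330.3 270 91.8
```

```text
([276.7, 186.8], 95, [38.1, 4.2])
([317.4, 191.2], 103, [24.2, 5.2])
([268.7, 195.9], 106, [23.1, 5.2])
wh ([314.8, 175.2], 32, [6.0, 4.0])
wh ([266.6, 180.0], 52, [8.2, 6.9])
shift now-axes [ 1.153 -1.254  1.091] target-axes [ 1.126 -1.278  1.091] turn [-0.    0.    0.02]
t 16.9 pos [569.5 221.7 379.1] [-180.    0.   93.] F [ 1.2 -0.2 -0.4] gap 36.1 grip 0.0 j6 13.0
```

```bash

python3 -m jog '0.383 -0.42 0.3 0 0 0.01 0.1;0.383 -0.42 0.3 0 0 0 0.1;0.383 -0.42 0.3 0 0 0 0.1;0 0 0.2 0 0 0 0.1;0 0 0 0 0 0 0.1' |grep -E "pos|rot"
python3 d.py 438.2 330.3 175 91.8
```

```text
tool_pos: [441.8, 327.8, 270.0]
tcp_rot: [-179.9, 0.1, 92.4]
shift now-axes [ 0.028 -0.033  0.95 ] target-axes [ 0.026 -0.035  0.95 ] turn [-0.002  0.002  0.009]
t 17.6 pos [441.8 327.8 270. ] [-1.799e+02  1.000e-01  9.240e+01] F [ 0.5 -0.7  0.4] gap 38.5 grip 0.0 j6 29.0
```

```bash

python3 -m jog '0.028 -0.033 0.4 0 0 0.01 0.1;0 0 0.35 0 0 0 0.1;0 0 0.2 0 0 0 0.1;0 0 0 0 0 0 0.1' |grep -E "pos|force"
python3 -m jog '0 0 0 0 0 0 1;0 0 0 0 0 0 1;0 0 0 0 0 0 1;0 0 0 0 0 0 1;0 0 0 0 0 0 1' 100|grep -E "pos|force|gap"
python3 d.py 438.2 330.3 175 91.8
```

```text
tool_pos: [439.3, 330.1, 175.9]
ft_force: [0.3, -0.3, 0.8]
grip_force: 0.0
tool_pos: [440.1, 331.4, 179.0]
ft_force: [-0.1, -1.4, 7.2]
finger_gap: 11.3
grip_force: 98.2
shift now-axes [-0.011 -0.019  0.04 ] target-axes [-0.011 -0.019  0.04 ] turn [ 0.003 -0.001 -0.003]
t 18.7 pos [440.1 331.4 179. ] [ 1.798e+02 -1.000e-01  9.160e+01] F [-0.1 -1.4  7.2] gap 11.3 grip 98.2 j6 30.0
```

The gap is 11 mm and the TCP was lifted 3 mm, so the grip is still above the handle's middle. I'll regrip lower.

```bash

python3 -m jog '0 0 0 0 0 0 0.3;0 0 0 0 0 0 0.3;0 0 0.06 0 0 0 0.3;0 0 0.02 0 0 0 0.3;0 0 0 0 0 0 0.3'|grep -E "pos|force|gap"
python3 -m jog '0 0 0.03 0 0 0 0.3;0 0 0 0 0 0 0.3'|grep -E "pos|force|gap"
```

```text
tool_pos: [439.6, 331.4, 172.8]
ft_force: [-16.8, -11.0, 45.7]
finger_gap: 29.8
grip_force: 22.3
tool_pos: [439.8, 331.6, 172.7]
ft_force: [-29.2, -20.6, 74.6]
finger_gap: 30.0
grip_force: 37.6
```

```bash

python3 -m jog '0 0 -0.08 0 0 0 0.3;0 0 0 0 0 0 0.3'|grep -E "pos|force|gap"
python3 -m jog '0 0 0 0 0 0 1;0 0 0 0 0 0 1;0 0 0 0 0 0 1;0 0 0 0 0 0 1' 60|grep -E "pos|force|gap"
```

```text
tool_pos: [439.1, 331.1, 174.2]
ft_force: [-0.2, 0.2, -0.8]
finger_gap: 29.9
grip_force: 0.0
tool_pos: [439.2, 331.1, 173.9]
ft_force: [-0.9, -0.8, 10.2]
finger_gap: 13.5
grip_force: 59.8
```

```bash

python3 -m jog '0 0 -0.2 0 0 0 1;0 0 -0.6 0 0 0 1;0 0 -0.5 0 0 0 1;0 0 0 0 0 0.167 1;0 0 0 0 0 0.167 1' 110|grep -E "pos|force|gap"
python3 -m jog '0 0 0 0 0 0.167 1;0 0 0 0 0 0.167 1;0 0 0 0 0 0.167 1;0 0 0 0 0 0.167 1;0 0 0 0 0 0.167 1'|grep -E "rot"
python3 -m jog '0 0 0 0 0 0.167 1;0 0 0 0 0 0.16 1;0 0 0 0 0 0 1'|grep -E "rot"
python3 d.py 557.5 -9.2 280 2
```

```text
tool_pos: [439.0, 331.0, 304.8]
ft_force: [0.1, -0.4, -1.3]
finger_gap: 11.7
grip_force: 107.9
tcp_rot: [180.0, 0.1, 21.2]
tcp_rot: [180.0, 0.0, 1.9]
shift now-axes [1.073 3.438 0.236] target-axes [1.069 3.439 0.235] turn [ 0.     0.001 -0.001]
t 21.9 pos [438.7 330.8 303.5] [180.    0.    1.9] F [ 0.1  0.3 -1.1] gap 11.5 grip 108.3 j6 120.0
```

```bash

python3 -m jog '0.178 0.57 0 0 0 0 1;0.178 0.57 0 0 0 0 1;0.178 0.57 0 0 0 0 1;0.178 0.57 0 0 0 0 1;0.178 0.57 0 0 0 0 1'|grep gap
python3 -m jog '0.178 0.57 0 0 0 0 1;0 0 0.2 0 0 0 1;0 0 0 0 0 0 1;0 0 0 0 0 0 1'|grep gap
python3 d.py 557.5 -9.2 240 2
cat > blade.py <<'E'
# side-view blade check: python3 blade.py x y axis_z : white blob expected at the blade; prints image and expected tip column
import sys
from h import *
x,y,z,tip=map(float,sys.argv[1:5]); s=shot("side")
P=np.array([x,y,z])+np.array([tip,tip*.035,-6.5]); e=proj(s,P); c=proj(s,P-[20,.7,0]); x0,x1,y0,y1=int(c[0])-30,int(c[0])+30,int(c[1])-9,int(c[1])+9
h=s["hsv"][y0:y1,x0:x1]; px=abs(proj(s,P+[10,.35,0])[0]-e[0])/10
for b in blobs((h[...,1]<50)&(h[...,2]>130),15): print("blob",(np.array(b[0])+[x0,y0]).round(1),b[1],"right end col",round(float(b[3][:,0].max()+x0),1),"shift mm",round(float((b[3][:,0].max()+x0-e[0])/px),1))
print("expected tip",e.round(1))
E
python3 blade.py 557 -9.2 92 113
```

```text
finger_gap: 11.6
finger_gap: 11.8
shift now-axes [0.011 0.031 0.434] target-axes [0.01  0.031 0.434] turn [-0.     0.001  0.001]
t 23.1 pos [556.3  -6.1 283.4] [-1.8e+02  1.0e-01  2.0e+00] F [-0.1  0.5  0. ] gap 11.8 grip 108.4 j6 82.0
blob [345.6 234.6] 97 right end col 355.0 shift mm -3.8
blob [329.2 246.6] 32 right end col 332.0 shift mm -69.6
expected tip [356.4 240.9]
```

```bash

python3 -m jog '0.01 0.031 0.3 0 0 0 1;0 0 0.12 0 0 0 1;0 0 0 0 0 0 1'|grep -E "pos|force"; python3 blade.py 557 -9.2 75 113|grep -v -- "-[67].\.." 
python3 -m jog '0 0 0.06 0 0 0 1;0 0 0 0 0 0 1'|grep -E "pos|force";python3 blade.py 557 -9.2 68 113
python3 -m jog '0 0 0.06 0 0 0 1;0 0 0 0 0 0 1'|grep -E "pos|force";python3 blade.py 557 -9.2 62 113
```

```text
tool_pos: [557.3, -9.7, 240.9]
ft_force: [-0.1, 0.7, -0.6]
grip_force: 108.3
blob [346.3 246.3] 98 right end col 355.0 shift mm -3.4
expected tip [356.2 245.3]
tool_pos: [557.9, -10.4, 235.8]
ft_force: [0.4, 0.7, -0.2]
grip_force: 108.3
blob [346.3 247.7] 101 right end col 355.2 shift mm -2.7
expected tip [356.1 247. ]
tool_pos: [558.4, -10.3, 230.1]
ft_force: [1.9, 2.4, 1.0]
grip_force: 108.8
blob [328.9 245.1] 16 right end col 331.0 shift mm -72.7
blob [346.7 249. ] 99 right end col 355.2 shift mm -2.5
expected tip [356.1 248.5]
```

```bash

for i in 1; do python3 -m jog '0 -0.01 0.04 0 0 0 1;0 0 0 0 0 0 1'|grep -E "pos|force";python3 blade.py 557 -9.2 58 113|grep 34
python3 -m jog '0 0 0.04 0 0 0 1;0 0 0 0 0 0 1'|grep -E "pos|force";python3 blade.py 557 -9.2 55 113|grep 34
python3 -m jog '0 0 0.04 0 0 0 1;0 0 0 0 0 0 1'|grep -E "pos|force";python3 blade.py 557 -9.2 53 113|grep 34; done
```

```text
tool_pos: [558.8, -9.7, 226.9]
ft_force: [2.0, 1.1, 5.1]
grip_force: 109.1
blob [346.7 249.6] 99 right end col 355.3 shift mm -2.0
tool_pos: [558.4, -9.7, 222.2]
ft_force: [4.4, 0.4, 1.4]
grip_force: 108.9
blob [346.6 250.9] 96 right end col 355.2 shift mm -2.3
tool_pos: [557.9, -9.7, 218.0]
ft_force: [-0.8, -0.2, 6.2]
grip_force: 109.8
blob [346.3 251.9] 98 right end col 355.1 shift mm -2.6
```

```bash

python3 -m jog '0 0 0.03 0 0 0 1;0 0 0 0 0 0 1'|grep -E "pos|force"
python3 -m jog '0 0 0.015 0 0 0 1;0 0 0 0 0 0 1'|grep -E "pos|force";python3 blade.py 557 -9.2 52 113|grep 34
```

```text
tool_pos: [558.1, -9.6, 217.7]
ft_force: [-14.2, 0.6, 32.7]
grip_force: 112.7
tool_pos: [558.2, -9.6, 217.6]
ft_force: [-21.9, 1.2, 44.5]
grip_force: 113.8
blob [346.4 252. ] 97 right end col 355.1 shift mm -2.5
```

The trowel is home: hard stop at z 217.7 with no slip. Next I mend the scraper by gripping it at x≈549 and sliding it +19 mm.

```bash

python3 -m jog '0 0 -0.045 0 0 0 1;0 0 0 0 0 0 0.15;0 0 0 0 0 0 0.15;0 0 0 0 0 0 0.15;0 0 0 0 0 0 0.15'|grep -E "pos|force|gap"
python3 -m jog '0 0 -0.5 0 0 0 0.15;-0.05 0.32 -0.3 0 0 0 0.15;-0.06 0.32 0 0 0 0 0.15;0 0 0.5 0 0 0 0.15;0 0 0.2 0 0 0 0.15'|grep -E "pos|force|gap"
python3 d.py 549 -74.8 218 2
```

```text
tool_pos: [557.7, -9.5, 217.2]
ft_force: [-0.3, -0.0, -0.5]
finger_gap: 36.3
grip_force: 0.0
tool_pos: [547.5, -73.9, 224.8]
ft_force: [-0.6, 0.3, -0.4]
finger_gap: 36.4
grip_force: 0.0
shift now-axes [0.015 0.01  0.068] target-axes [0.014 0.01  0.068] turn [-0.001  0.004 -0.003]
t 26.8 pos [547.5 -73.9 224.8] [-179.9    0.2    1.8] F [-0.6  0.3 -0.4] gap 36.4 grip 0.0 j6 75.0
```

```bash

python3 -m jog '0.01 0.01 0.1 0 0 0 0.15;0 0 0 0 0 0 1;0 0 0 0 0 0 1;0 0 0 0 0 0 1;0 0 0 0 0 0 1' 90|grep -E "pos|force|gap"
python3 -m jog '0.06 0 0 0 0 0 1;0.06 0 0 0 0 0 1;0 0 0 0 0 0 1'|grep -E "pos|force|gap"
python3 -m jog '0.05 0 0 0 0 0 1;0 0 0 0 0 0 1'|grep -E "pos|force|gap"
python3 blade.py 559.1 -74.2 52 99
```

```text
tool_pos: [550.3, -74.8, 218.5]
ft_force: [-0.1, -0.1, -0.4]
finger_gap: 12.4
grip_force: 88.4
tool_pos: [562.8, -74.4, 218.6]
ft_force: [-1.7, -1.2, 6.4]
finger_gap: 12.3
grip_force: 89.7
tool_pos: [567.5, -74.4, 218.6]
ft_force: [-4.0, -0.9, 7.6]
finger_gap: 12.2
grip_force: 89.8
blob [333.3 263.2] 29 right end col 336.2 shift mm -55.4
blob [347.3 269.2] 101 right end col 354.1 shift mm -4.9
expected tip [355.8 268.1]
```

```bash

python3 -m jog '0.02 0 0 0 0 0 1;0 0 0.03 0 0 0 1;0 0 0 0 0 0 1'|grep -E "pos|force|gap"
python3 blade.py 559.1 -74.2 52 99|tail -2
python3 -m jog '0 0 0.02 0 0 0 1;0 0 0 0 0 0 1'|grep -E "pos|force|gap"
python3 -m jog '0 0 -0.05 0 0 0 1;0 0 0 0 0 0 0.15;0 0 0 0 0 0 0.15;0 0 0 0 0 0 0.15;0 0 0 0 0 0 0.15'|grep -E "pos|force|gap"
python3 -m jog '0 0 -0.5 0 0 0 0.15;0 0 -0.6 0 0 0 0.15;0 -0.6 -0.3 0 0 -0.167 0.15;0 -0.6 0 0 0 -0.167 0.15;-0.2 -0.6 0 0 0 -0.167 0.15'|grep -E "pos"
python3 -m jog '0 0 0 0 0 -0.167 0.15;0 0 0 0 0 -0.167 0.15;0 0 0 0 0 -0.167 0.15;0 0 0 0 0 -0.167 0.15;0 0 0 0 0 -0.167 0.15'|grep -E "pos|rot"
python3 tools.py|grep spat; python3 d.py 602 330 280 89.5
```

```text
tool_pos: [569.2, -74.3, 218.2]
ft_force: [-20.4, 0.8, 33.9]
finger_gap: 12.7
grip_force: 93.2
blob [347.8 269.2] 102 right end col 354.3 shift mm -4.2
expected tip [355.8 268.1]
tool_pos: [569.3, -74.3, 218.0]
ft_force: [-29.3, 3.2, 49.3]
finger_gap: 12.3
grip_force: 94.8
tool_pos: [568.9, -74.1, 217.3]
ft_force: [-0.2, -0.3, -0.4]
finger_gap: 36.3
grip_force: 0.0
tool_pos: [514.4, 89.9, 356.4]
tool_pos: [514.3, 88.1, 355.5]
tcp_rot: [-180.0, -0.0, 82.4]
spatula (array([604.4, 322.4]), 91.5, 191.1) expect len 180
shift now-axes [2.509 0.57  0.755] target-axes [2.427 0.856 0.755] turn [-0.     0.    -0.111]
t 30.7 pos [514.3  88.1 355.5] [-180.     0.    82.9] F [-0.1 -0.6 -0. ] gap 35.8 grip 0.0 j6 11.0
```

```bash
python3 - <<'E'
from h import *
t=shot("top");cv2.imwrite("pics/m1.png",cv2.resize(t["img"][190:320,140:410],None,fx=2.9,fy=2.9,interpolation=2)[:,:,::-1])
h=t["hsv"]
for n,x,y,tip,c in(("scr",559.1,-74.2,99,356),("tro",556.9,-9.2,113,329)):
    R=np.zeros((480,640),bool);R[195:236,c-12:c+13]=1
    for b in blobs(R&(h[...,1]<50)&(h[...,2]>140),20): print(n,b[0],b[1],b[3].round(0).tolist())
    print("exp tip",proj(t,[x+tip,y+tip*.035,47]).round(1),"blade root",proj(t,[x+65,y+2.3,47]).round(1), "mm/px",1/.404)
E
```

```text
scr [356.2, 222.5] 185 [[350.0, 216.0], [363.0, 216.0], [363.0, 229.0], [350.0, 229.0]]
exp tip [356.  213.7] blade root [356.2 227.2] mm/px 2.4752475247524752
tro [329.5, 219.3] 195 [[325.0, 210.0], [334.0, 210.0], [334.0, 229.0], [325.0, 229.0]]
exp tip [329.4 208.2] blade root [329.5 227.2] mm/px 2.4752475247524752
```

View pics/m1.png

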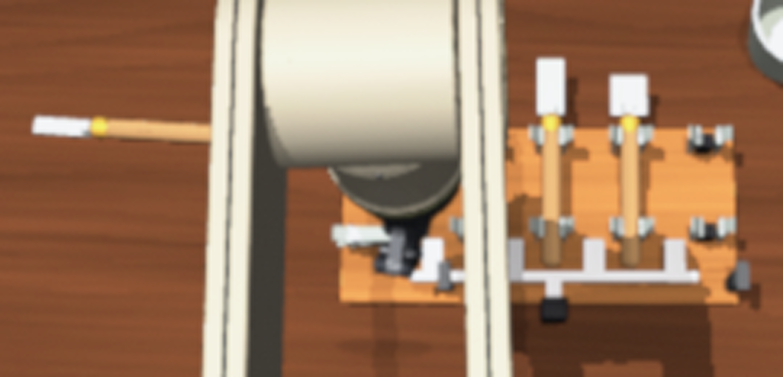

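The top crop shows the trowel and scraper seated in parallel at stations 2 and 1, both about 3 mm toward -x. I'll bias the next placements by +2.5 mm. The spatula's blade is where it was (pixel (151,233)).

```bash

python3 -m jog '0 0 0 0 0 -0.111 0.15;0.485 0.171 0.12 0 0 0 0.15;0.485 0.171 0.12 0 0 0 0.15;0.485 0.171 0.12 0 0 0 0.15;0.485 0.171 0.12 0 0 0 0.15' |grep -E "pos"
python3 -m jog '0.485 0.171 0.12 0 0 0 0.15;0 0 0.15 0 0 0 0.15;0 0 0 0 0 0 0.15'|grep pos
python3 d.py 602 330.3 174.2 89.4
python3 - <<'E'
from h import *
s=shot("side");h=s["hsv"];R=np.zeros((480,640),bool);R[165:215,300:335]=1
for b in blobs(R&(h[...,0]>=8)&(h[...,0]<=22)&(h[...,1]>100)&(h[...,2]>150),40): print(b[:3])
for b in blobs(R&(h[...,1]<50)&(h[...,2]>140),20): print("wh",b[:3])
E
```

```text
tool_pos: [587.6, 282.0, 307.1]
tool_pos: [604.5, 328.1, 278.0]
shift now-axes [ 0.024 -0.022  1.039] target-axes [ 0.022 -0.026  1.038] turn [-0.004  0.002 -0.014]
t 31.8 pos [604.5 328.1 278. ] [-1.798e+02  1.000e-01  8.860e+01] F [-0.3 -0.9 -0.4] gap 36.4 grip 0.0 j6 26.0
([317.0, 186.6], 80, [16.1, 4.9])
wh ([314.8, 175.2], 32, [6.0, 4.0])
wh ([323.0, 211.0], 29, [6.0, 4.0])
```

Unmoved. I'll descend and grip.

```bash

python3 -m jog '0.022 -0.024 0.4 0 0 -0.012 0.3;0 0 0.4 0 0 0 0.3;0 0 0.2 0 0 0 0.3;0 0 0 0 0 0 0.3' |grep -E "pos|force"
python3 d.py 602 330.3 174.2 89.4
```

```text
tool_pos: [602.6, 329.7, 179.7]
ft_force: [-0.2, 0.4, -0.7]
grip_force: 0.0
shift now-axes [ 0.006 -0.006  0.055] target-axes [ 0.006 -0.006  0.055] turn [-0.002  0.001 -0.001]
t 32.3 pos [602.6 329.7 179.7] [-1.799e+02  1.000e-01  8.930e+01] F [-0.2  0.4 -0.7] gap 30.0 grip 0.0 j6 25.0
```

```bash

python3 -m jog '0.006 0 0.055 0 0 0 0.3;0 0 0 0 0 0 0.3' 60|grep -E "pos|force"
python3 -m jog '0 0 0 0 0 0 1;0 0 0 0 0 0 1;0 0 0 0 0 0 1;0 0 0 0 0 0 1'|grep -E "pos|force|gap"
python3 -m jog '0 0 -0.2 0 0 0 1;0 0 -0.6 0 0 0 1;0 0 -0.5 0 0 0 1;0 0 0 0 0 0.167 1;0 0 0 0 0 0.167 1' 110|grep -E "pos|force|gap"
python3 -m jog '0 0 0 0 0 0.167 1;0 0 0 0 0 0.167 1;0 0 0 0 0 0.167 1;0 0 0 0 0 0.167 1;0 0 0 0 0 0.167 1'|grep -E "rot"
python3 -m jog '0 0 0 0 0 0.167 1;0 0 0 0 0 0.12 1;0 0 0 0 0 0 1'|grep -E "rot"
python3 d.py 557.1 55.7 280 2
```

```text
tool_pos: [603.7, 331.6, 176.7]
ft_force: [-0.9, 0.1, 0.4]
grip_force: 0.0
tool_pos: [603.6, 331.7, 176.7]
ft_force: [-1.0, -0.7, 5.3]
finger_gap: 13.5
grip_force: 58.9
tool_pos: [603.3, 331.5, 307.9]
ft_force: [-0.8, -1.1, -1.7]
finger_gap: 11.8
grip_force: 108.0
tcp_rot: [-180.0, -0.0, 18.9]
tcp_rot: [-180.0, -0.0, 2.1]
shift now-axes [-0.56   2.739  0.26 ] target-axes [-0.555  2.739  0.261] turn [-0.    -0.001  0.002]
t 34.7 pos [603.  331.4 306.1] [-180.    -0.     2.1] F [ 0.  -0.4 -0.4] gap 11.6 grip 108.4 j6 112.0
```

```bash

python3 -m jog '-0.108 0.545 0 0 0 0 1;-0.108 0.545 0 0 0 0 1;-0.108 0.545 0 0 0 0 1;-0.108 0.545 0 0 0 0 1;-0.108 0.545 0 0 0 0 1'|grep gap
python3 -m jog '0 0 0.25 0 0 0 1;0 0 0.2 0 0 0 1;0 0 0 0 0 0 1;0 0 0 0 0 0 1'|grep -E "gap|force"
python3 d.py 558.6 55.7 242 2; python3 blade.py 554.6 55.7 92 115
```

```text
finger_gap: 11.4
ft_force: [0.1, -1.2, -0.0]
finger_gap: 11.2
grip_force: 108.4
shift now-axes [-0.005  0.022  0.186] target-axes [-0.005  0.022  0.186] turn [-0.    -0.     0.003]
t 35.8 pos [559.   57.9 260.6] [-180.    -0.     2.2] F [ 0.1 -1.2 -0. ] gap 11.2 grip 108.4 j6 89.0
blob [324.7 218. ] 15 right end col 327.0 shift mm -74.5
blob [343.2 225.4] 68 right end col 352.2 shift mm -0.5
blob [325.4 231.6] 20 right end col 328.0 shift mm -71.6
expected tip [352.3 225.4]
```

```bash

python3 -m jog '0 0.022 0.19 0 0 0 1;0 0 0.06 0 0 0 1;0 0 0 0 0 0 1'|grep -E "pos|force"
python3 -m jog '0 0 0.06 0 0 0 1;0 0 0 0 0 0 1'|grep -E "pos|force"
python3 -m jog '0 0 0.06 0 0 0 1;0 0 0 0 0 0 1'|grep -E "pos|force"
python3 -m jog '0 0 0.05 0 0 0 1;0 0 0 0 0 0 1'|grep -E "pos|force|gap"
python3 blade.py 554.6 55.7 52 115; python3 d.py 558.6 55.7 220 2
```

```text
tool_pos: [558.4, 55.0, 234.0]
ft_force: [-0.9, -0.3, -0.8]
grip_force: 108.6
tool_pos: [558.8, 55.0, 228.9]
ft_force: [-0.5, 1.1, 1.8]
grip_force: 109.0
tool_pos: [562.3, 55.0, 226.8]
ft_force: [9.5, 0.9, 8.5]
grip_force: 114.3
tool_pos: [566.3, 55.2, 230.4]
ft_force: [-23.6, 5.1, 78.1]
finger_gap: 2.2
grip_force: 32.5
blob [325.7 231.5] 19 right end col 328.0 shift mm -72.0
blob [336.8 237. ] 56 right end col 345.2 shift mm -20.5
expected tip [352.  235.5]
shift now-axes [-0.087 -0.011  0.115] target-axes [-0.084 -0.011  0.117] turn [ 0.001 -0.025  0.001]
t 37.0 pos [567.   54.9 231.7] [179.9  -1.5   2. ] F [ 3.6 -2.4 61. ] gap 0.2 grip 30.9 j6 88.0
```

The handle squeezed out of the grip downward and slipped about 20 mm to -x. I'll back off and look.

```bash

python3 -m jog '0 0 -0.2 0 0 0 1;0 0 -0.4 0 0 0 1;0 0 0 0 0 0 1'|grep -E "pos|force|gap"
python3 blade.py 554.6 55.7 52 115
python3 - <<'E'
from h import *
s=shot("side")
print([proj(s,[490,53.4,z]).round(0).tolist() for z in (52,66)],[proj(s,[592,57,z]).round(0).tolist() for z in (52,66)])
cv2.imwrite("pics/s4.png",cv2.resize(s["img"][195:305,265:375],None,fx=5.4,fy=5.4,interpolation=2)[:,:,::-1])
E
```

```text
tool_pos: [560.3, 54.8, 281.8]
ft_force: [1.1, 0.4, -0.2]
finger_gap: 0.2
grip_force: 0.0
blob [325.6 231.1] 21 right end col 328.0 shift mm -72.0
blob [337.4 236.9] 57 right end col 347.1 shift mm -14.8
expected tip [352.  235.5]
[[291.0, 242.0], [291.0, 238.0]] [[326.0, 237.0], [326.0, 234.0]]
```

View pics/s4.png

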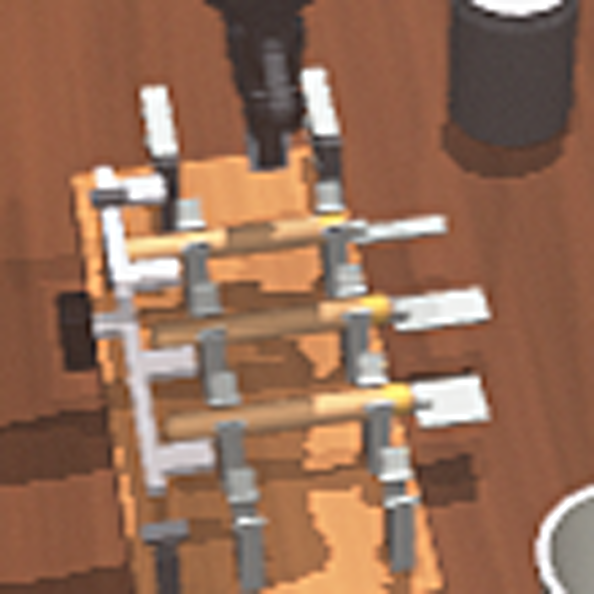

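The spatula looks home (its row spacing matches the others) but sits about 12 mm toward -x. I'll regrip it low and slide it.

```bash

python3 -m jog '0 0 0 0 0 0 0.2;0 0 0 0 0 0 0.2;0 0 0 0 0 0 0.2'|grep -E "pos|gap"; python3 d.py 551 55.6 216 2
```

```text
tool_pos: [558.6, 54.9, 277.3]
finger_gap: 34.2
shift now-axes [-0.075 -0.009  0.613] target-axes [-0.076 -0.009  0.613] turn [-0.     0.001  0.001]
t 37.9 pos [558.6  54.9 277.3] [-1.8e+02  1.0e-01  2.0e+00] F [ 0.3 -0.2 -0.2] gap 34.2 grip 0.0 j6 88.0
```

```bash

python3 -m jog '-0.075 -0.009 0.3 0 0 0 0.2;0 0 0.25 0 0 0 0.2;0 0 0.06 0 0 0 0.2;0 0 0 0 0 0 0.2' 90|grep -E "pos|force"
python3 -m jog '0 0 0 0 0 0 1;0 0 0 0 0 0 1;0 0 0 0 0 0 1'|grep -E "pos|force|gap"
python3 -m jog '0.06 0 0 0 0 0 1;0.06 0 0 0 0 0 1;0 0 0 0 0 0 1'|grep -E "pos|force|gap"
python3 blade.py 554.6 55.7 52 115
```

```text
tool_pos: [551.4, 55.6, 217.1]
ft_force: [0.2, 0.4, 0.8]
grip_force: 0.0
tool_pos: [552.1, 55.6, 218.8]
ft_force: [-1.5, 0.2, 6.2]
finger_gap: 12.5
grip_force: 88.1
tool_pos: [564.0, 55.8, 218.7]
ft_force: [-3.6, -1.3, 7.8]
finger_gap: 12.7
grip_force: 88.6
blob [325.4 231.3] 23 right end col 328.0 shift mm -72.0
blob [342.4 236.3] 51 right end col 351.0 shift mm -3.1
expected tip [352.  235.5]
```

```bash

python3 -m jog '0.02 0 0 0 0 0 1;0 0 0.035 0 0 0 1;0 0 0 0 0 0 1'|grep -E "pos|force|gap"
python3 blade.py 554.6 55.7 52 115|grep 34
python3 -m jog '0 0 -0.035 0 0 0 1;0 0 0 0 0 0 0.15;0 0 0 0 0 0 0.15;0 0 0 0 0 0 0.15;0 0 0 0 0 0 0.15'|grep -E "pos|force|gap"
python3 -m jog '0 0 -0.5 0 0 0 0.15;0 0 -0.6 0 0 0 0.15;0 0.6 -0.3 0 0 0 0.15;0 0.6 0 0 0 0 0.15;0 0.6 0 0 0 0 0.15'|grep -E "pos"
python3 -m jog '0 0.6 0 0 0 -0.167 0.15;0 0 0 0 0 -0.167 0.15;0 0 0 0 0 -0.167 0.15;0 0 0 0 0 -0.167 0.15;0 0 0 0 0 -0.167 0.15'|grep -E "pos"
python3 -m jog '0 0 0 0 0 -0.167 0.15;0 0 0 0 0 -0.167 0.15;0 0 0 0 0 -0.167 0.15;0 0 0 0 0 0 0.15'|grep -E "pos|rot"
python3 tools.py|grep slick; python3 d.py 517 -356 300 85.2
```

```text
tool_pos: [565.7, 56.0, 218.4]
ft_force: [-23.1, -1.9, 40.1]
finger_gap: 12.6
grip_force: 92.5
blob [343.  236.4] 53 right end col 351.0 shift mm -3.1
tool_pos: [565.3, 56.1, 216.9]
ft_force: [-0.3, -0.3, 0.1]
finger_gap: 36.2
grip_force: 0.0
tool_pos: [571.7, -121.2, 356.0]
tool_pos: [573.7, -179.8, 354.8]
tool_pos: [573.8, -179.7, 354.9]
tcp_rot: [-180.0, -0.0, 82.1]
slick (array([ 515.5, -384.4]), 68.8, 35.1) expect len 166
shift now-axes [-1.825 -0.316  0.549] target-axes [-1.805 -0.418  0.549] turn [-0.    -0.    -0.054]
t 42.0 pos [ 573.8 -179.7  354.9] [-180.   -0.   82.] F [ 0.4  0.8 -0.2] gap 35.9 grip 0.0 j6 -14.0
```

```bash
python3 - <<'E'
from h import *
s=shot("side");t=shot("top");h=s["hsv"];R=np.zeros((480,640),bool);R[335:415,300:335]=1
for b in blobs(R&(h[...,0]>=8)&(h[...,0]<=22)&(h[...,1]>100)&(h[...,2]>150),100): print(b[:3])
for b in blobs(R&(h[...,1]<50)&(h[...,2]>140),60): print("wh",b[:3])
h=t["hsv"];R[:]=0;R[225:262,420:505]=1
for b in blobs(R&(h[...,0]>22)&(h[...,0]<=35)&(h[...,1]>100)&(h[...,2]>120),5): print("bar ye",b[:3])
for n,x,y,tip,c in(("scr",559.1,-74.2,99,356),("tro",556.9,-9.2,113,329),("spa",554.6,55.7,115,303)):
    R[:]=0;R[195:236,c-12:c+13]=1
    for b in blobs(R&(h[...,1]<50)&(h[...,2]>140),20): print(n,b[0],b[1],b[3].round(0).tolist())
    print("exp tip",proj(t,[x+tip,y+tip*.035,47]).round(1))
E
python3 -m jog '-0.6 -0.14 0.15 0 0 -0.05 0.15;-0.6 -0.14 0.15 0 0 0 0.15;-0.6 -0.14 0.15 0 0 0 0.15;0 0 0.1 0 0 0 0.15;0 0 0 0 0 0 0.3'|grep pos
python3 d.py 517 -356 174.5 85.2
```

```text
([317.8, 371.1], 219, [7.0, 45.0])
wh ([318.9, 402.2], 133, [16.0, 8.0])
bar ye ([492.8, 248.5], 15, [2.2, 6.3])
scr [356.2, 222.5] 185 [[350.0, 216.0], [363.0, 216.0], [363.0, 229.0], [350.0, 229.0]]
exp tip [356.  213.7]
tro [329.5, 219.3] 195 [[325.0, 210.0], [334.0, 210.0], [334.0, 229.0], [325.0, 229.0]]
exp tip [329.4 208.2]
spa [303.5, 217.6] 121 [[301.0, 208.0], [306.0, 208.0], [306.0, 228.0], [301.0, 228.0]]
exp tip [303.  207.4]
tool_pos: [514.3, -351.6, 299.4]
shift now-axes [-0.043  0.033  1.249] target-axes [-0.041  0.031  1.249] turn [-0.002 -0.002 -0.002]
t 42.8 pos [ 514.3 -351.6  299.4] [-1.799e+02 -1.000e-01  8.510e+01] F [ 0.5 -0.3  0.2] gap 30.3 grip 0.0 j6 -34.0
```

```bash

python3 -m jog '-0.041 0.03 0.5 0 0 0 0.3;0 0 0.4 0 0 0 0.3;0 0 0.25 0 0 0 0.3;0 0 0 0 0 0 0.3;0 0 0 0 0 0 0.3' 60 |grep -E "pos|force"
python3 d.py 517 -356.2 174 85.2
```

```text
tool_pos: [518.5, -355.9, 187.7]
ft_force: [1.1, -0.5, 0.8]
grip_force: 0.0
shift now-axes [-0.004 -0.015  0.137] target-axes [-0.004 -0.015  0.137] turn [0.002 0.001 0.001]
t 43.4 pos [ 518.5 -355.9  187.7] [1.799e+02 1.000e-01 8.530e+01] F [ 1.1 -0.5  0.8] gap 30.1 grip 0.0 j6 -34.0
```

```bash

python3 -m jog '0 -0.01 0.1 0 0 0 0.3;0 0 0.035 0 0 0 0.3;0 0 0 0 0 0 0.3;0 0 0 0 0 0 0.3'|grep -E "pos|force"
python3 d.py 517 -356.2 174 85.2
```

```text
tool_pos: [516.5, -356.3, 173.0]
ft_force: [-1.1, 1.5, 5.5]
grip_force: 2.8
shift now-axes [ 0.002  0.005 -0.01 ] target-axes [ 0.002  0.005 -0.01 ] turn [ 0.001  0.    -0.   ]
t 43.9 pos [ 516.5 -356.3  173. ] [180.    0.   85.2] F [-1.1  1.5  5.5] gap 29.9 grip 2.8 j6 -34.0
```

```bash

python3 -m jog '0 0 -0.005 0 0 0 1;0 0 0 0 0 0 1;0 0 0 0 0 0 1;0 0 0 0 0 0 1'|grep -E "pos|force|gap"
python3 -m jog '0 0 -0.2 0 0 0 1;0 0 -0.6 0 0 0 1;0 0 -0.5 0 0 0 1;0 0 0 0 0 -0.161 1;0 0 0 0 0 -0.161 1' 110|grep -E "pos|force|gap"
python3 -m jog '0 0 0 0 0 -0.161 1;0 0 0 0 0 -0.161 1;0 0 0 0 0 -0.161 1;0 0 0 0 0 -0.161 1;0 0 0 0 0 -0.161 1'|grep -E "rot"
python3 -m jog '0 0 0 0 0 -0.161 1;0 0 0 0 0 -0.161 1;0 0 0 0 0 -0.161 1;0 0 0 0 0 0 1'|grep -E "rot"
python3 d.py 563 -139.1 300 182
```

```text
tool_pos: [516.7, -356.7, 174.0]
ft_force: [-1.9, -0.1, 7.4]
finger_gap: 13.5
grip_force: 60.2
tool_pos: [516.5, -356.4, 305.1]
ft_force: [0.3, -0.1, -1.4]
finger_gap: 11.2
grip_force: 107.9
tcp_rot: [-180.0, 0.0, 153.1]
tcp_rot: [-180.0, 0.0, -178.3]
shift now-axes [-0.533  2.156  0.035] target-axes [-0.543  2.153  0.035] turn [-0.     0.    -0.004]
t 46.1 pos [ 516.3 -356.2  303.5] [-180.     0.  -178.3] F [-0.6 -0.7 -0.6] gap 11.9 grip 108.3 j6 -131.0
```

```bash

python3 -m jog '-0.135 0.54 0 0 0 0 1;-0.135 0.54 0 0 0 0 1;-0.135 0.54 0 0 0 0 1;-0.13 0.53 0 0 0 0 1;0 0 0.25 0 0 0 1'|grep gap
python3 -m jog '0 0 0.2 0 0 0 1;0 0 0 0 0 0 1;0 0 0 0 0 0 1'|grep -E "gap|force"
python3 d.py 563.4 -139.1 242 182; python3 blade.py 561.4 -139.1 92 101
```

```text
finger_gap: 12.0
ft_force: [1.2, -0.1, -1.5]
finger_gap: 11.9
grip_force: 108.3
shift now-axes [-0.004  0.014  0.162] target-axes [-0.004  0.014  0.162] turn [-0.     0.    -0.005]
t 47.1 pos [ 563.1 -140.5  258.2] [-180.     0.  -178.3] F [ 1.2 -0.1 -1.5] gap 11.9 grip 108.3 j6 -111.0
blob [347.9 269.6] 78 right end col 354.0 shift mm -21.7
blob [355.6 276.4] 70 right end col 362.3 shift mm 0.6
blob [337.7 281.9] 18 right end col 340.0 shift mm -59.3
expected tip [362.1 275.4]
```

Aligned. I'll press it in steps.

```bash

python3 -m jog '-0.004 0.014 0.17 0 0 0 1;0 0 0.06 0 0 0 1;0 0 0 0 0 0 1'|grep -E "pos|force"
python3 -m jog '0 0 0.05 0 0 0 1;0 0 0 0 0 0 1'|grep -E "pos|force"
python3 -m jog '0 0 0.04 0 0 0 1;0 0 0 0 0 0 1'|grep -E "pos|force"
python3 -m jog '0 0 0.04 0 0 0 1;0 0 0 0 0 0 1'|grep -E "pos|force|gap"
python3 blade.py 561.4 -139.1 52 101; python3 d.py 563.4 -139.1 218 182
```

```text
tool_pos: [563.1, -138.6, 233.9]
ft_force: [1.2, -3.5, -1.1]
grip_force: 108.1
tool_pos: [565.3, -139.2, 233.1]
ft_force: [0.6, -4.4, 9.0]
grip_force: 4.4
tool_pos: [565.5, -139.6, 232.5]
ft_force: [-13.5, -1.9, 39.7]
grip_force: 19.9
tool_pos: [565.8, -139.9, 232.0]
ft_force: [-30.1, 1.1, 68.6]
finger_gap: -0.1
grip_force: 34.2
blob [337.4 280.5] 30 right end col 340.0 shift mm -59.1
blob [375.8 289.6] 158 right end col 383.0 shift mm 58.6
blob [351.9 286.7] 29 right end col 360.0 shift mm -4.3
expected tip [361.6 285.5]
shift now-axes [0.024 0.009 0.14 ] target-axes [0.023 0.009 0.14 ] turn [-0.005  0.007 -0.003]
t 48.4 pos [ 565.8 -139.9  232. ] [-179.7    0.4 -178.2] F [-30.    0.6  68.5] gap 0.1 grip 34.1 j6 -111.0
```

The grip popped again, but the shut fingertips now press at z≈59 on the handle's top, which matches a home-seated handle (60). I'll back off and check.

```bash

python3 -m jog '0 0 -0.2 0 0 0 1;0 0 -0.3 0 0 0 0.2;0 0 0 0 0 0 0.2;0 0 0 0 0 0 0.2'|grep -E "pos|force|gap"
python3 blade.py 561.4 -139.1 52 101|grep 35; python3 d.py 558 -139.1 215 182
```

```text
tool_pos: [563.2, -137.9, 271.0]
ft_force: [-0.7, -0.1, -0.2]
finger_gap: 34.1
grip_force: 0.0
blob [351.2 286.5] 31 right end col 360.0 shift mm -4.3
shift now-axes [ 0.048 -0.011  0.554] target-axes [ 0.049 -0.01   0.554] turn [ 0.001 -0.002 -0.003]
t 48.9 pos [ 562.9 -137.9  270.4] [ 1.799e+02 -1.000e-01 -1.782e+02] F [-0.1 -0.5  0. ] gap 34.3 grip 0.0 j6 -111.0
```

```bash

python3 -m jog '0.03 -0.011 0.3 0 0 0 0.2;0 0 0.25 0 0 0 0.2;0 0 0 0 0 0 0.2' 90|grep -E "pos|force"
python3 -m jog '0 0 0 0 0 0 1;0 0 0 0 0 0 1;0 0 0 0 0 0 1'|grep -E "pos|force|gap"
python3 -m jog '-0.035 0 0 0 0 0 1;0 0 0 0 0 0 1'|grep -E "pos|force|gap"
python3 blade.py 561.4 -139.1 52 101|grep 35; 
python3 -m jog '0 0 0 0 0 0 0.2;0 0 0 0 0 0 0.2;0 0 0 0 0 0 0.2;0 0 -0.5 0 0 0 0.2;0 0 -0.3 0 0 0 0.2'|grep -E "pos|gap"
python3 d.py 556 -74.2 270 182
```

```text
tool_pos: [558.5, -138.7, 212.9]
ft_force: [-0.2, 0.7, -0.7]
grip_force: 0.0
tool_pos: [560.8, -139.6, 217.7]
ft_force: [1.1, -0.2, -1.0]
finger_gap: 12.5
grip_force: 88.7
tool_pos: [564.4, -139.4, 217.3]
ft_force: [0.7, -0.0, 2.2]
finger_gap: 12.4
grip_force: 89.5
blob [353.3 286.6] 31 right end col 362.0 shift mm 1.1
tool_pos: [564.3, -139.4, 298.8]
finger_gap: 33.9
shift now-axes [0.062 0.654 0.288] target-axes [0.06  0.654 0.288] turn [-0.001  0.002 -0.003]
t 50.6 pos [ 564.3 -139.4  298.8] [-1.800e+02  1.000e-01 -1.782e+02] F [ 1.3 -0.4 -0.9] gap 33.9 grip 0.0 j6 -111.0
```

Slick is good. Next I nudge the scraper +3.5 mm and the trowel +2.5 mm.

```bash

python3 -m jog '0.06 0.33 0.28 0 0 0 0.2;0 0.32 0 0 0 0 0.2;0 0 0.3 0 0 0 0.2;0 0 0.23 0 0 0 0.2;0 0 0 0 0 0 0.2' 90|grep -E "pos|force"
python3 -m jog '0 0 0 0 0 0 1;0 0 0 0 0 0 1;0 0 0 0 0 0 1'|grep -E "pos|force|gap"
python3 -m jog '-0.035 0 0 0 0 0 1;0 0 0 0 0 0 1'|grep -E "pos|force"
python3 blade.py 559.1 -74.2 52 99|grep 34
python3 -m jog '0 0 0 0 0 0 0.2;0 0 0 0 0 0 0.2;0 0 0 0 0 0 0.2;0 0 -0.5 0 0 0 0.2;0 0 -0.3 0 0 0 0.2'|grep -E "pos|gap"
python3 d.py 555 -9.2 270 182
```

```text
tool_pos: [554.6, -74.1, 213.6]
ft_force: [-1.0, -0.7, 0.2]
grip_force: 0.0
tool_pos: [556.4, -74.7, 217.1]
ft_force: [-1.2, 0.2, 4.4]
finger_gap: 12.6
grip_force: 88.2
tool_pos: [559.7, -74.7, 217.0]
ft_force: [-4.2, -1.0, 7.7]
grip_force: 88.8
blob [349.2 268.8] 101 right end col 356.2 shift mm 1.0
tool_pos: [559.8, -74.5, 297.8]
finger_gap: 34.0
shift now-axes [0.027 0.654 0.277] target-axes [0.025 0.654 0.278] turn [-0.     0.002 -0.003]
t 52.5 pos [559.8 -74.5 297.8] [-1.800e+02  1.000e-01 -1.782e+02] F [ 0.  -0.2 -0.3] gap 34.0 grip 0.0 j6 -105.0
```

```bash

python3 -m jog '0.026 0.33 0.27 0 0 0 0.2;0 0.32 0 0 0 0 0.2;0 0 0.3 0 0 0 0.2;0 0 0.23 0 0 0 0.2;0 0 0 0 0 0 0.2' 90|grep -E "pos|force"
python3 -m jog '0 0 0 0 0 0 1;0 0 0 0 0 0 1;0 0 0 0 0 0 1'|grep -E "pos|force|gap"
python3 -m jog '-0.025 0 0 0 0 0 1;0 0 0 0 0 0 1'|grep -E "pos|force"
python3 blade.py 557 -9.2 52 113|grep 34
python3 -m jog '0 0 0 0 0 0 0.2;0 0 0 0 0 0 0.2;0 0 0 0 0 0 0.2;0 0 -0.5 0 0 0 0.2;0 0 -0.6 0 0 0 0.2'|grep -E "pos|gap"
python3 -m jog '0 -0.6 -0.2 0 0 0.167 0.2;0 -0.6 0 0 0 0.167 0.2;0 0 0 0 0 0.167 0.2;0 0 0 0 0 0.167 0.2;0 0 0 0 0 0.167 0.2'|grep -E "pos"
python3 -m jog '0 0 0 0 0 0.167 -0.1;0 0 0 0 0 0.167 -0.1;0 0 0 0 0 0.167 -0.1;0 0 0 0 0 0.167 -0.1;0 0 0 0 0 0 -0.1'|grep -E "pos|rot"
python3 - <<'E'
from h import *
t=shot("top");s=shot("side");P=[]
for n,q,(x0,x1,y0,y1) in(("top",t,(415,520,225,265)),("side",s,(325,375,315,400))):
    h=q["hsv"][y0:y1,x0:x1];r=[]
    for b in blobs((h[...,0]>22)&(h[...,0]<=35)&(h[...,1]>100)&(h[...,2]>120),8): r.append(np.array(b[0])+[x0,y0]); print(n,"ye",r[-1].round(1),b[1])
    for b in blobs((h[...,1]<50)&(h[...,2]>140),100): print(n,"wh",(np.array(b[0])+[x0,y0]).round(1),b[1])
    P.append(sorted(r,key=lambda v:v[0] if n=="top" else v[1]))
E=[tri(t,P[0][i],s,P[1][i])[0] for i in(0,1)]
print(np.round(E,1),"len",np.linalg.norm(E[0]-E[1]).round(1),"mid",((E[0]+E[1])/2).round(1),"ang",np.degrees(np.arctan2(*(E[0]-E[1])[[1,0]])).round(1))
F=[plane(t,P[0][i],22) for i in(0,1)];print("top z22",np.round(F,1),((F[0]+F[1])/2).round(1))
E
```

```text
tool_pos: [553.5, -9.3, 213.5]
ft_force: [-1.8, -0.8, -1.4]
grip_force: 0.0
tool_pos: [555.3, -9.7, 217.0]
ft_force: [-1.0, -0.5, 4.7]
finger_gap: 12.7
grip_force: 88.2
tool_pos: [557.4, -9.6, 216.9]
ft_force: [-4.5, -0.9, 8.4]
grip_force: 88.8
blob [346.8 251.7] 101 right end col 355.3 shift mm -1.9
tool_pos: [556.4, -9.3, 325.2]
finger_gap: 34.3
tool_pos: [550.4, -128.5, 345.4]
tool_pos: [550.5, -128.1, 345.4]
tcp_rot: [-180.0, -0.0, 91.7]
top ye [432.2 241. ] 49
top ye [491.2 246.6] 53
top wh [458.8 245. ] 800
side ye [345.8 331.4] 36
side ye [351.8 381.7] 44
side wh [348.6 357. ] 380
[[ 600.6 -261.5   23. ]
 [ 591.4 -405.8   23.8]] len 144.6 mid [ 596.  -333.7   23.4] ang 86.4
top z22 [[ 601.8 -261.7   22. ]
 [ 592.7 -406.4   22. ]] [ 597.2 -334.1   22. ]
```

The bar hasn't moved: midpoint (596,-334), angle 86.4°, with ends triangulated at z≈23 (tops at 24). I'll fetch it.

```bash
python3 d.py 596 -333.7 280 86.4
python3 -m jog '-0.52 0.12 0.16 0 0 0.09 -0.1;-0.52 0.12 0.16 0 0 0 -0.1;-0.52 0.12 0.16 0 0 0 -0.1;-0.5 0.12 0.16 0 0 0 -0.1;0 0 0 0 0 0 -0.1'|grep pos
python3 d.py 596 -333.7 174 86.4
```

```text
shift now-axes [-2.07   0.388  0.654] target-axes [-2.023  0.583  0.654] turn [-0.    -0.     0.091]
t 55.8 pos [ 550.5 -128.1  345.4] [-180.    -0.    91.9] F [ 0.3 -0.4 -0.6] gap 47.1 grip 0.0 j6 -20.0
tool_pos: [588.6, -339.0, 278.3]
shift now-axes [0.057 0.074 1.043] target-axes [0.058 0.07  1.043] turn [-0.003 -0.001 -0.003]
t 56.4 pos [ 588.6 -339.   278.3] [-1.798e+02 -1.000e-01  8.620e+01] F [ 0.2  0.8 -0.8] gap 47.1 grip 0.0 j6 -30.0
```

```bash

python3 -m jog '0.057 0.072 0.3 0 0 0 -0.1;0 0 0.35 0 0 0 -0.1;0 0 0.25 0 0 0 -0.1;0 0 0 0 0 0 -0.1;0 0 0 0 0 0 -0.1' 60|grep -E "pos|force"
python3 d.py 596 -333.7 175 86.4
```

```text
tool_pos: [598.0, -330.4, 193.2]
ft_force: [0.1, 0.1, -0.4]
grip_force: 0.0
shift now-axes [-0.034 -0.018  0.182] target-axes [-0.034 -0.018  0.182] turn [ 0.002  0.001 -0.001]
t 57.0 pos [ 598.  -330.4  193.2] [179.9   0.   86.3] F [ 0.1  0.1 -0.4] gap 46.8 grip 0.0 j6 -30.0
```

```bash

python3 -m jog '-0.032 -0.015 0.12 0 0 0 -0.1;0 0 0.06 0 0 0 -0.1;0 0 0 0 0 0 -0.1;0 0 0 0 0 0 -0.1'|grep -E "pos|force"
python3 -m jog '0 0 0 0 0 0 1;0 0 0 0 0 0 1;0 0 0 0 0 0 1;0 0 0 0 0 0 1;0 0 0 0 0 0 1' 100|grep -E "pos|force|gap"
```

```text
tool_pos: [595.7, -333.7, 173.6]
ft_force: [0.0, 0.5, 0.2]
grip_force: 0.0
tool_pos: [595.9, -333.8, 174.2]
ft_force: [-2.4, 0.7, 5.3]
finger_gap: 16.2
grip_force: 98.0
```

```bash

python3 -m jog '0 0 -0.2 0 0 0 1;0 0 -0.6 0 0 0 1;0 0 -0.6 0 0 0.16 1;0 0 -0.1 0 0 0.16 1;0 0 0 0 0 0.16 1' |grep -E "pos|force|gap"
python3 -m jog '0 0 0 0 0 0.16 1;0 0 0 0 0 0.16 1;0 0 0 0 0 0.16 1;0 0 0 0 0 0.16 1;0 0 0 0 0 0.16 1'|grep -E "rot"
python3 -m jog '0 0 0 0 0 0.127 1;0 0 0 0 0 0 1'|grep -E "rot|gap"
python3 d.py 551 215 325 2
```

```text
tool_pos: [596.1, -333.9, 327.2]
ft_force: [-0.4, -0.4, -2.2]
finger_gap: 16.6
grip_force: 98.2
tcp_rot: [-180.0, 0.0, 9.1]
tcp_rot: [180.0, -0.0, 1.9]
finger_gap: 16.8
shift now-axes [-0.267 -5.497 -0.01 ] target-axes [-0.253 -5.498 -0.009] turn [ 0.    -0.    -0.002]
t 59.7 pos [ 595.5 -333.6  324.1] [180.   -0.    1.9] F [ 0.2 -0.9 -2.4] gap 16.8 grip 98.0 j6 55.0
```

```bash

python3 -m jog '-0.028 -0.57 0 0 0 0 1;-0.028 -0.57 0 0 0 0 1;-0.028 -0.57 0 0 0 0 1;-0.028 -0.57 0 0 0 0 1;-0.028 -0.57 0 0 0 0 1' |grep pos
python3 -m jog '-0.028 -0.57 0 0 0 0 1;-0.028 -0.57 0 0 0 0 1;-0.028 -0.57 0 0 0 0 1;-0.028 -0.57 0 0 0 0 1;-0.028 -0.36 0 0 0 0 1'|grep pos
python3 -m jog '0 0 0.5 0 0 0 1;0 0 0.4 0 0 0 1;0 0 0 0 0 0 1;0 0 0 0 0 0 1'|grep -E "pos|gap"
python3 d.py 551 213 214.3 2
```

```text
tool_pos: [572.2, -47.5, 324.1]
tool_pos: [549.6, 216.8, 324.1]
tool_pos: [551.1, 214.3, 235.4]
finger_gap: 16.5
shift now-axes [-0.001  0.013  0.211] target-axes [-0.001  0.013  0.211] turn [-0.    -0.002 -0.002]
t 61.4 pos [551.1 214.3 235.4] [-1.8e+02 -1.0e-01  1.9e+00] F [-0.2  0.4 -1.7] gap 16.5 grip 98.4 j6 104.0
```

```bash

python3 -m jog '0 0 0.15 0 0 0 1;0 0 0.06 0 0 0 1;0 0 0 0 0 0 1;0 0 0 0 0 0 1'|grep -E "pos|gap"
python3 - <<'E'
from h import *
t=shot("top");s=shot("side")
print("clips",[plane(t,p,66).round(1) for p in((266.8,233),(266.5,270.6))])
Q=[]
for n,q in(("top",t),("side",s)):
    E=[proj(q,[551+d,214+d*.035,60]) for d in(-72,72)];r=[]
    for e in E:
        x0,y0=int(e[0])-14,int(e[1])-14;h=q["hsv"][y0:y0+28,x0:x0+28]
        B=blobs((h[...,0]>18)&(h[...,0]<=36)&(h[...,1]>90)&(h[...,2]>100),8)
        for b in B: print(n,"exp",e.round(1),"ye",(np.array(b[0])+[x0,y0]).round(1),b[1])
cv2.imwrite("pics/b1.png",np.hstack([cv2.resize(t["img"][190:310,190:310],None,fx=3.3,fy=3.3),cv2.resize(s["img"][150:270,260:380],None,fx=3.3,fy=3.3)])[:,:,::-1])
E
```

```text
tool_pos: [550.5, 214.2, 212.7]
finger_gap: 16.7
clips [array([597.8, 142.7,  66. ]), array([507.1, 138.2,  66. ])]
top exp [235.  281.7] ye [233.  282.9] 52
side exp [283.1 204.9] ye [282. 204.] 21
side exp [329.  199.4] ye [328.2 198.5] 19
```

View pics/b1.png

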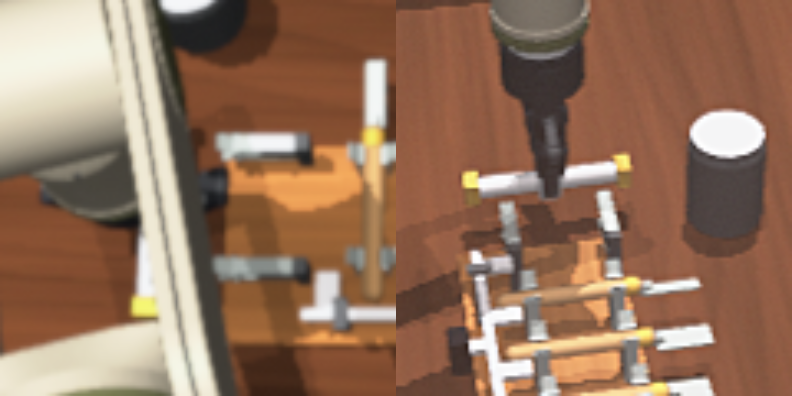

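The bar is level and lies along x, outside the clip mouths. It sits about 3 mm too far to -x and 1.5 mm low, so I'll correct and then push toward -y.

```bash

python3 -m jog '0.035 0 -0.015 0 0 0 1;0 0.15 0 0 0 0 1;0 0.15 0 0 0 0 1;0 0 0 0 0 0 1;0 0 0 0 0 0 1' 110|grep -E "pos|force"
python3 -m jog '0 0.06 0 0 0 0 1;0 0 0 0 0 0 1'|grep -E "pos|force"
python3 -m jog '0 0.06 0 0 0 0 1;0 0 0 0 0 0 1'|grep -E "pos|force"
python3 -m jog '0 0.06 0 0 0 0 1;0 0 0 0 0 0 1'|grep -E "pos|force|gap"
```

```text
tool_pos: [554.8, 184.0, 214.0]
ft_force: [0.2, 0.2, -2.7]
grip_force: 109.2
tool_pos: [554.9, 178.1, 213.9]
ft_force: [-0.6, -0.5, -3.0]
grip_force: 109.2
tool_pos: [555.2, 172.0, 213.9]
ft_force: [-0.3, -0.1, -2.6]
grip_force: 109.2
tool_pos: [555.4, 165.9, 214.0]
ft_force: [0.2, -0.4, -1.5]
finger_gap: 16.2
grip_force: 109.2
```

```bash

python3 -m jog '0 0.05 0 0 0 0 1;0 0 0 0 0 0 1'|grep -E "pos|force"
python3 -m jog '0 0.05 0 0 0 0 1;0 0 0 0 0 0 1'|grep -E "pos|force"
python3 -m jog '0 0.04 0 0 0 0 1;0 0 0 0 0 0 1'|grep -E "pos|force"
python3 -m jog '0 0.04 0 0 0 0 1;0 0 0 0 0 0 1'|grep -E "pos|force"
python3 -m jog '0 0.02 0 0 0 0 1;0 0 0 0 0 0 1'|grep -E "pos|force|gap"
```

```text
tool_pos: [555.6, 161.2, 214.1]
ft_force: [0.6, 1.8, -2.2]
grip_force: 109.6
tool_pos: [555.6, 156.6, 214.1]
ft_force: [0.0, 4.0, -1.9]
grip_force: 109.7
tool_pos: [555.8, 152.0, 214.0]
ft_force: [0.3, 0.5, -1.9]
grip_force: 109.7
tool_pos: [555.9, 147.9, 213.9]
ft_force: [1.1, -0.1, -1.3]
grip_force: 109.6
tool_pos: [555.9, 147.2, 214.0]
ft_force: [0.3, 7.0, -3.7]
finger_gap: 16.3
grip_force: 109.6
```

```bash

python3 -m jog '0 0.02 0 0 0 0 1;0 0 0 0 0 0 1'|grep -E "pos|force"
python3 -m jog '0 0.01 0 0 0 0 1;0 0 0 0 0 0 1'|grep -E "pos|force"
python3 -m jog '0 -0.03 0 0 0 0 1;0 0 0 0 0 0 0.1;0 0 0 0 0 0 0.1;0 0 0 0 0 0 0.1;0 0 0 0 0 0 0.1'|grep -E "pos|force|gap"
python3 -m jog '0 0 -0.4 0 0 0 0.1;0 0 -0.6 0 0 0 0.1;0 0 -0.6 0 0 0 0.1;0 -0.6 0 0 0 0 0.1;0 -0.6 0 0 0 0 0.1'|grep -E "pos"
python3 -m jog '0 -0.6 0 0 0 0 0.1;0 -0.6 0 0 0 0 0.1;0 0 0 0 0 0 0.1'|grep -E "pos"
python3 - <<'E'
from h import *
t=shot("top");s=shot("side");P={}
for n,q in(("top",t),("side",s)):
    for d in(-72,72):
        e=proj(q,[551.4+d,148.2+d*.035,64]);x0,y0=int(e[0])-14,int(e[1])-12;h=q["hsv"][y0:y0+24,x0:x0+28]
        for b in blobs((h[...,0]>18)&(h[...,0]<=36)&(h[...,1]>90)&(h[...,2]>100),8): print(n,d,"exp",e.round(1),"ye",(np.array(b[0])+[x0,y0]).round(1),b[1],b[2])
    h=q["hsv"]
    for m,x,y,tip in(("sli",561.4,-139.1,101),("scr",559.1,-74.2,99),("tro",556.9,-9.2,113),("spa",554.6,55.7,115)):
        e=proj(q,[x+tip,y+tip*.035,45.5]);c=proj(q,[x+tip-18,y+tip*.035,45.5]);R=np.zeros((480,640),bool);a,b=c.astype(int);R[b-11:b+12,a-13:a+14]=1
        B=blobs(R&(h[...,1]<50)&(h[...,2]>135),20)
        if B: b=max(B,key=lambda b:b[1]);print(n,m,"tip exp",e.round(1),"blob min",b[3].min(0),"max",b[3].max(0))
cv2.imwrite("pics/f1.png",np.hstack([cv2.resize(t["img"][200:310,240:410],None,fx=2.6,fy=2.6,interpolation=2),cv2.resize(s["img"][200:310,260:380],None,fx=2.6,fy=2.6,interpolation=2)])[:,:,::-1])
E
```

```text
tool_pos: [555.8, 146.6, 214.0]
ft_force: [0.9, 16.4, -5.1]
grip_force: 109.5
tool_pos: [555.8, 146.3, 214.0]
ft_force: [0.7, 19.2, -5.6]
grip_force: 109.5
tool_pos: [556.1, 146.1, 214.1]
ft_force: [-0.6, -0.3, -0.3]
finger_gap: 38.5
grip_force: 0.0
tool_pos: [552.7, 266.9, 375.9]
tool_pos: [547.1, 390.2, 373.0]
top -72 exp [262.7 282.3] ye [263.3 281.4] 68 [11.0, 6.0]
top 72 exp [264.2 222.7] ye [264.6 221.4] 59 [5.0, 11.0]
top sli tip exp [382.4 213.1] blob min [382. 212.] max [388. 227.]
top scr tip exp [355.9 213.9] blob min [350. 214.] max [363. 228.]
top tro tip exp [329.4 208.4] blob min [325. 209.] max [334. 226.]
top spa tip exp [303.  207.6] blob min [301. 208.] max [306. 225.]
side -72 exp [284.8 217.9] ye [285.5 218.3] 17 [4.0, 3.0]
side 72 exp [332.1 212.1] ye [333.  212.4] 24 [5.8, 4.0]
side sli tip exp [361.6 285.5] blob min [347. 285.] max [362. 288.]
side scr tip exp [355.8 268.1] blob min [341.91464 263.7561 ] max [356.10977 273.46338]
side tro tip exp [355.9 251. ] blob min [337.99997 247.63997] max [355.36002 255.87999]
side spa tip exp [352.  235.5] blob min [334.80096 233.9381 ] max [351.1549  238.39827]
```

View pics/f1.png

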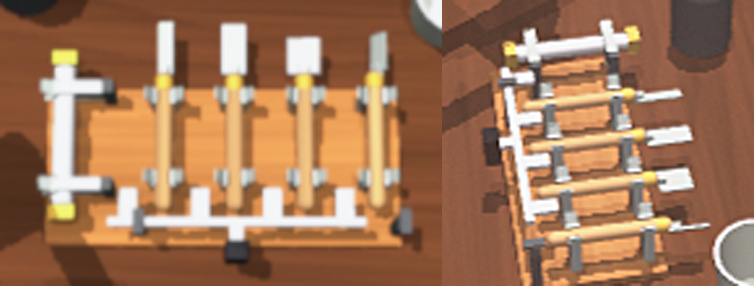

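The picture shows all four handles seated in a row with blades to +x, and the bar inside both C-clips against the back stops. Tip shifts are within about 2 mm. The slick is rolled about its own axis, but lies straight and is down with the others. Next I lock the keeper.

```bash

python3 -m jog '-0.157 0.571 0 0 0 0 -0.1;-0.157 0.571 0 0 0 0 -0.1;-0.157 0.571 0 0 0 0 -0.1;-0.157 0.571 0 0 0 0 -0.1;-0.157 0.571 0 0 0 0 -0.1'|grep pos
python3 -m jog '-0.157 0.571 0 0 0 0 -0.1;-0.157 0.571 0 0 0 0 -0.1;0 0 0.4 0 0 0 -0.1;0 0 0.4 0 0 0 -0.1;0 0 0 0 0 0 -0.1'|grep pos
python3 d.py 451 -14 227 2
```

```text
tool_pos: [477.9, 95.2, 374.2]
tool_pos: [449.0, -17.8, 291.1]
shift now-axes [ 0.025 -0.037  0.641] target-axes [ 0.021 -0.037  0.641] turn [-0.001  0.006 -0.006]
t 68.1 pos [449.  -17.8 291.1] [-180.     0.4    1.7] F [ 0.5 -0.6  0.6] gap 47.1 grip 0.0 j6 80.0
```

```bash

python3 -m jog '0.02 -0.035 0.3 0 0 0 -0.1;0 0 0.34 0 0 0 -0.1;0 0 0 0 0 0 -0.1;0 0 0 0 0 0 -0.1'|grep -E "pos|force"
python3 -m jog '0 0.08 0 0 0 0 -0.1;0 0.08 0 0 0 0 -0.1;0 0.08 0 0 0 0 -0.1'|grep -E "pos|force"
python3 -m jog '0 0.06 0 0 0 0 -0.1;0 0.06 0 0 0 0 -0.1;0 0 0 0 0 0 -0.1'|grep -E "pos|force"
python3 d.py 451 -57.5 227 2
```

```text
tool_pos: [453.9, -13.5, 232.3]
ft_force: [-0.2, -0.2, 0.5]
grip_force: 0.0
tool_pos: [454.3, -37.7, 230.9]
ft_force: [1.2, 1.3, 1.7]
grip_force: 1.4
tool_pos: [454.0, -49.7, 229.8]
ft_force: [0.3, -0.6, -0.5]
grip_force: 0.0
shift now-axes [-0.033  0.077  0.028] target-axes [-0.033  0.077  0.028] turn [ 0.     0.001 -0.004]
t 69.4 pos [454.  -49.7 229.8] [180.    0.    1.8] F [ 0.3 -0.6 -0.5] gap 46.8 grip 0.0 j6 76.0
```

```bash

python3 -m jog '0 0.06 0 0 0 0 -0.1;0 0.03 0 0 0 0 -0.1;0 0 0 0 0 0 -0.1'|grep -E "pos|force"
python3 -m jog '0 0.02 0 0 0 0 -0.1;0 0 0 0 0 0 -0.1'|grep -E "pos|force"
python3 -m jog '0 0.02 0 0 0 0 -0.1;0 0 0 0 0 0 -0.1'|grep -E "pos|force"
```

```text
tool_pos: [454.3, -58.3, 229.7]
ft_force: [-0.4, 1.1, -0.0]
grip_force: 0.6
tool_pos: [454.3, -59.0, 229.6]
ft_force: [-0.6, 10.5, 1.4]
grip_force: 5.5
tool_pos: [454.3, -59.7, 229.5]
ft_force: [0.2, 21.0, 2.3]
grip_force: 10.5
```

```bash

python3 -m jog '0 0.02 0 0 0 0 -0.1;0 0 0 0 0 0 -0.1'|grep -E "pos|force"
python3 -m jog '0 -0.16 0 0 0 0 -0.1;0 0 0 0 0 0 -0.1;0 0 -0.5 0 0 0 -0.1;0 0 -0.6 0 0 0 -0.1;0 -0.6 -0.4 0 0 0 -0.1'|grep -E "pos|force"
python3 -m jog '0 -0.6 0 0 0 0 -0.1;0 -0.6 0 0 0 0 -0.1;0 -0.6 0 0 0 0 -0.1;0 -0.6 0 0 0 0 -0.1;0 -0.6 0 0 0 0 -0.1'|grep pos
python3 -m jog '0 -0.4 0 0 0 0 -0.1;0 0 0 0 0 0 -0.1'|grep pos
python3 - <<'E'
from h import *
t=shot("top");s=shot("side")
cv2.imwrite("pics/f2.png",np.hstack([cv2.resize(t["img"][170:330,240:480],None,fx=1.95,fy=1.95,interpolation=2),cv2.resize(s["img"][200:320,260:380],None,fx=2.6,fy=2.6,interpolation=2)])[:,:,::-1])
print([plane(t,p,z).round(0) for p,z in(((454,309),80),)],sense()["time"])
E
```

```text
tool_pos: [454.3, -60.4, 229.4]
ft_force: [-1.1, 30.4, 4.9]
grip_force: 15.6
tool_pos: [453.4, 1.6, 378.5]
ft_force: [1.4, -0.2, -0.7]
grip_force: 0.0
tool_pos: [443.2, 305.1, 375.0]
tool_pos: [441.6, 345.6, 374.4]
[array([ 432., -296.,   80.])] 72.1
```

View pics/f2.png

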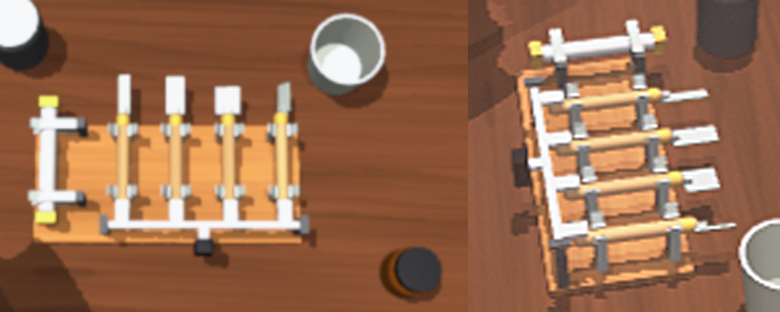

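The keeper is locked with a tooth over every butt, the bar is clipped, the bystanders are in place and the robot is clear. I'm handing in.

```bash
python3 -c "
from bench import *
print(hand_in())"
```

```text
the job is handed in; nothing more can be done
None
```

I handed the job in at about 72 s: all four tools (spatula, scraper, trowel, slick) are clipped home with blades away from the keeper, the bar is snapped against its back stops, the keeper is locked, and the tin, jar and tub were not touched; my image checks put everything within about 2 mm of centre, the slick sits rolled about its own axis, and no verdict came back.

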